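# Present the bead slide's label to the reader

## Robot

A 6-joint arm with a two-finger parallel gripper is mounted at the origin on a cart in front of the work surface, level with it; the furniture and walls round the work are solid. World frame = base frame: x ahead of the robot, y to its left, z up, the work surface at z = 0. Lengths are in m, angles in rad, forces in N, time in s.
With the tool pointing down it reaches from about 0.35 to 0.85 m from the base axis. Payload 8.1 kg.
Tool frame: the origin (TCP) lies midway between the tips of the shut fingers; the grasp point (between the pads) lies 19 mm behind it; x points along the fingers, y is the direction in which the jaws open and shut, and the axes are right-handed (so a half turn about x gives the same grasp; the last joint's range is limited). The gripper opens to 85 mm and grips with 20 to 120 N. Pads are 22 mm wide; open, the fingers measure 114 mm over their backs; the gripper's body (76 mm by 85 mm) begins 54 mm behind the grasp point. The pads swing forward as they close: fully open they stand 13 mm farther back than shut.
Start: joints at [1.061, 0.13, 1.488, -0, 1.523, -0.085], TCP at [0.247, 0.547, 0.231] pointing down, gripper open.
Joint ranges: [-2.96, 2.96], [-0.89, 2.26], [0.02, 2.5], [-1.34, 4.48], [0, 2.73], [-2.66, 2.66]. Speed limits (rad/s): [2.39, 2.39, 2.79, 3.14, 3.14, 3.14].

## Interface

Orientations are given as a unit quaternion [x, y, z, w].
In Python, from station import status, optics, env gives the robot as it stands.
- The arm moves only by the tool servo_tool, never from a script. Its argument "increments" is a list of rows, each an object of numbers: "x", "y", "z": the shift along the tool's x, y, z in units of 0.5 m (1.0 is 0.5 m); "rx", "ry", "rz": the turn, a rotation vector about the tool's x, y, z in units of 60 degrees (1.0 is 60 degrees); "gripper": the closure, from 0 (fully open) to 1 (shut). In form: [{"x": .., "y": .., "z": .., "rx": .., "ry": .., "rz": .., "gripper": ..}, ...]. A call has exactly 5 rows; each row shifts and turns the commanded pose from where the row before left it, along the tool's axes as they then stand; what a row does not reach is not made up. A row lasts 1/10 s, in which the tool goes at most 50 mm and 8.59 degrees, less where a joint would pass 70% of its speed; a pose out of reach is approached as far as the arm can. A call with a number of a shift or a turn outside -1 to 1 is refused whole. A call with a gripper value outside its range is refused whole. The fingers move at their own pace and stop on an object; "grip_force" is the grip in N (left out, the last holds). Time passes only in rows, so rows that do not move let the fingers close, or fill a call up. It gives the time, the measured TCP pose, the force and the opening at its end, in the units of the state.
- status.get_obs(): the state, without advancing time (a new reading comes with each control period).
- optics.capture(name): name is "side" or "top" or "wrist"; returns (picture, depth): 420x560x3 uint8, blue, green, red; 420x560 float32, m along the optical axis (not along the pixel's ray), 0 where there is no reading.
- optics.camera_info(name): a dict with "fx", "fy", "cx", "cy" (pixels), "k1" (the pictures are not rectified: a ray, as slopes to the right and down, at radius r is drawn at 1 + k1 r^2 times it, then the intrinsics apply), "extrinsics" (4x4, takes a point from camera to world coordinates). Camera axes: x right, y down, z forward; pixel columns grow to the right and rows downward; lengths in m; the calibration is good to about 2 mm. A picture is of the moment at which its call begins: read the wrist's pose just before it. camera_info takes no time and is no camera call; for the wrist camera it gives the pose at the moment of the call.
- env.hand_in(): hands the job in, once; it reports no verdict.
The state is a dict: "time_s": time; "joint_pos": joint angles; "qd": joint speeds; "effort": joint torques, N m; "position": TCP position; "ee_rot": TCP orientation; "wrist_force": force on the tool from outside, world axes, zero at the start; "ft_torque": the same for the moment, N m; "gripper_width": opening from 0.0 (shut) to 1.0 (fully open).
Only numpy, scipy, OpenCV 4.12 (cv2) and the standard library are available. Lean on these libraries where they do the work, as an engineer would, in place of code of your own. Each camera call takes 0.05 s, during which the arm holds its last target.

## Task

The capture run is over: slide the copper coil straight up off the iron post of the stand and set it down, standing flat, on the free worktop. Then take the sample slide (the one whose frosted label end has a notched corner, not the plain blank) out of its nest and show it to the label reader: finish while still holding it level, label up, with the whole frosted end inside the reader's mouth and the glass touching nothing but your fingers. Leave the blank in its nest and do not disturb the things around.

Things in the scene. Friction and masses are not known exactly. Their poses are not given: they have to be found in the camera images.
- stand: Fixed bead-capture stand: grey base plate 204 x 56 x 8 mm, iron post, a slide nest on either side (+x and -x). Origin: centre of the underside, on the post's axis; x runs along the row nest, post, nest. Two dark grey seat blocks carry the coil: each 52 mm along x, from 13.8 to 27 mm off the x axis, top 26.6 mm above the worktop.
- post_top (a point): Centre of the top of the stand's upright iron post: 18 mm thick, 68 mm above the worktop, tapered over its last 3.5 mm; axes as the stand.
- nest_a (a point): Nest on the stand's +x side: centre of a slide's underside there, 52.5 mm from the post's axis, 22 mm above the worktop, on a rail 12 mm wide; axes as the stand. The slide's inner end lies between the seat blocks under the coil, its outer end between dark ears 25 mm high. From 30 to 80 mm off the axis its long sides are free for fingers, to 14 mm below its underside.
- nest_b (a point): The same nest on the stand's -x side; axes as the stand. The sample lies in one nest, the blank in the other.
- coil: Loose coil, 0.15 to 0.31 kg: black bobbin, flanges 60 mm across, 34 mm high, copper winding 54 mm across, bore 24 mm (post clearance over 2 mm all round). Origin: centre of its underside; z along the bore. It sits on the seat blocks, post through its bore, underside 26.6 mm up, over the slides' inner ends. Two terminals stand 2.5 mm above the upper flange.
- sample_slide: Loose glass slide 76 x 26 x 4 mm, 22 g, to be presented. Origin: centre of its underside; x along its length to the frosted end, z up out of the label face. The last 20 mm at +x are frosted white with a square code; the corner at +x, +y is cut off by 6 mm (the notch). Brown round deposit near its middle. It lies label up; the frosted end points outwards, or inwards under the coil.
- frosted_end (a point): Point on the sample slide: centre of its frosted end, half way through the glass, 28 mm from the slide's centre, 10 mm from the end edge; axes as the slide.
- blank_slide: Loose plain glass slide 76 x 26 x 4 mm, no frosting, notch or deposit, in the other nest; origin at the centre of its underside. Stays there.
- reader: Fixed label reader, white and grey, 94 x 88 mm, 59 mm high. Origin: centre of its underside; x points from its front (the mouth) to its back. Mouth: 40 mm wide, from 12 to 40 mm above the worktop, 45 mm deep; the camera looks down from the mouth's roof.
- reader_mouth (a point): Centre of the mouth's opening in the plane of the reader's front face, 26 mm above the worktop; x points straight into the mouth, z up.
- timer: White timer 66 x 62 x 17 mm, bystander, origin at the centre of its underside.
- tape_roll: Small yellow tape roll 62 mm across, 19 mm high, lying flat, bystander, origin at the centre of its underside.
- amber_bottle: Amber bottle with a red cap, 48 mm across, 83 mm high, bystander, origin at the centre of its underside.
- petri: Petri dish 64 mm across, 16 mm high, bystander, origin at the centre of its underside.
Mind the look-alikes: they are no part of the job. Several things have the shape of the coil; the one meant has the colours described above.

How it is judged:
On the way:
1. the coil is off the post, standing flat on the worktop, let go and at rest (height (world z) of coil below 0.006 m and angle between coil's own z axis and vertical below 0.1 rad and contact force between coil and the fingers below 0.1 N and linear speed of coil below 0.02 m/s), for 0.2 s.
At the end, for the whole second after the job is handed in: Fingers hold the slide still, label up (0.15 rad), in line with the reader (0.25 rad), frosted centre 8-34 mm inside the mouth, 7 mm sideways, 12 mm in height, not touching the reader; coil flat on the worktop, released; blank within 10 mm of its start, bystanders 20 mm (x of frosted_end in the frame of reader_mouth between 0.008 and 0.034 m and y of frosted_end in the frame of reader_mouth between -0.007 and 0.007 m and z of frosted_end in the frame of reader_mouth between -0.012 and 0.012 m and angle between sample_slide's own z axis and vertical below 0.15 rad and angle between the x axis of sample_slide and the x axis of reader, either way round below 0.25 rad and contact force between sample_slide and the fingers above 1 N and contact force between sample_slide and reader below 0.2 N and linear speed of sample_slide below 0.02 m/s and height (world z) of coil below 0.006 m and angle between coil's own z axis and vertical below 0.1 rad and contact force between coil and the arm below 0.1 N and distance of blank_slide from where it was at the start of the episode below 0.01 m and distance of each of timer, tape_roll, amber_bottle, petri from where it was at the start of the episode below 0.02 m); the arm keeps its last pose, push and grip.
It fails at once if the blank slide is taken out or shoved (more than 10 mm) (distance of blank_slide from where it was at the start of the episode above 0.01 m).
It fails at once if the sample slide falls on the worktop (height (world z) of sample_slide below 0.009 m).
It fails at once if a bystander is shoved more than 20 mm (distance of any of timer, tape_roll, amber_bottle, petri from where it was at the start of the episode above 0.02 m).
It fails at once if the coil is dropped (falls freely faster than 0.5 m/s) (contact force between coil and the fingers below 0.1 N and linear speed of coil above 0.5 m/s).
It also fails if it takes over 51 s, if anything falls off the work surface, if the arm or the gripper's body presses on something with over 40 N, if the wrist force passes 120 N, or if a joint passes its speed limit or range.

## Working session

There is one attempt and no reset: what is moved stays moved. The work goes in short steps, Python scripts to look and compute and a tool call to move; the robot and the scene stay as the last step left them, time stands still between calls to the robot, and variables do not carry over. Pictures are saved under pics/ and viewed, and the job is handed in when it is done.

Besides the shell and the picture viewer there is one more tool, called after "Call:" as a command line: name --argument value ..., lists and objects as JSON in quotes. servo_tool: Moves the arm, as the interface text tells. Shifts and turns lie within -1 to 1; 1 stands for 0.5 m of shift or 60 degrees of turn. Its arguments: {"type":"object","properties":{"increments":{"type":"array"},"grip_force":{"type":"number"}},"required":["increments"]}

```bash
ls; mkdir -p pics; cat > h.py <<'E'
import numpy as np, cv2
from station import status, optics, env
from scipy.spatial.transform import Rotation as R
def snap(n,f):
    ci=optics.camera_info(n); p,d=optics.capture(n); cv2.imwrite(f'pics/{f}.png',p); np.savez(f'pics/{f}.npz',p=p,d=d,**{k:np.array(v) for k,v in ci.items()})
    return p,d,ci
def ld(f):
    z=np.load(f'pics/{f}.npz'); return z
def ray(z,u,v):
    K=np.array([[z['fx'],0,z['cx']],[0,z['fy'],z['cy']],[0,0,1.]]).astype(float)
    s=np.array([(u-K[0,2])/K[0,0],(v-K[1,2])/K[1,1]]); x=s.copy()
    for _ in range(20): x=s/(1+float(z['k1'])*(x@x))
    return np.array([x[0],x[1],1.])
def pt(z,u,v,d=None):
    if d is None: d=float(z['d'][int(round(v)),int(round(u))])
    E=z['extrinsics']; return E[:3,:3]@(ray(z,u,v)*d)+E[:3,3]
def onz(z,u,v,h):
    E=z['extrinsics']; r=E[:3,:3]@ray(z,u,v); return E[:3,3]+r*(h-E[2,3])/r[2]
def proj(z,P):
    E=z['extrinsics']; c=E[:3,:3].T@(np.asarray(P)-E[:3,3]); s=c[:2]/c[2]; s=s*(1+float(z['k1'])*(s@s)); return s[0]*z['fx']+z['cx'], s[1]*z['fy']+z['cy']
def crop(f,u0,v0,u1,v1,k,o):
    p=cv2.imread(f'pics/{f}.png')[v0:v1,u0:u1]; cv2.imwrite(f'pics/{o}.png',cv2.resize(p,None,fx=k,fy=k,interpolation=cv2.INTER_CUBIC))
E
python3 - <<'E'
from h import *
o=status.get_obs(); print(o)
for n in ['top','side']:
    p,d,c=snap(n,n+'0'); print(c)
E
```

```text
pics
{'time_s': 0.0, 'joint_pos': array([ 1.06057631e+00,  1.31186056e-01,  1.48929338e+00,  1.36467054e-05,
        1.52298482e+00, -8.53864212e-02]), 'qd': array([-0.00086176,  0.00046787, -0.00020395, -0.0011502 ,  0.00123568,
       -0.00077422]), 'effort': array([ 1.51939485e-04, -5.69410086e+01, -5.00547802e+01, -1.43525563e-04,
        1.50642759e-02, -1.50297575e-05]), 'position': array([0.24699868, 0.54619567, 0.23022181]), 'ee_rot': array([ 0.14844336,  0.69141244, -0.1497057 ,  0.69101491]), 'wrist_force': array([-0.13403173, -0.2954646 ,  0.33951961]), 'ft_torque': array([ 0.01955896, -0.00684158,  0.02514051]), 'gripper_width': 0.9991118130389347}
{'fx': 402.6273746563962, 'fy': 402.6273746563962, 'cx': 280.14028328846507, 'cy': 217.55116319499712, 'k1': -0.02455555914638704, 'extrinsics': array([[-1.27386586e-02, -9.88592940e-01,  1.50072403e-01,
         3.18689979e-01],
       [-9.99913618e-01,  1.30802636e-02,  1.28936425e-03,
        -1.71227684e-02],
       [-3.23764298e-03, -1.50043015e-01, -9.88674168e-01,
         1.37078754e+00],
       [ 0.00000000e+00,  0.00000000e+00,  0.00000000e+00,
         1.00000000e+00]])}
{'fx': 388.66637891868317, 'fy': 388.66637891868317, 'cx': 278.98822429796724, 'cy': 210.3400838337117, 'k1': -0.04496206931176615, 'extrinsics': array([[-0.99977821,  0.00424219,  0.02062866,  0.49681091],
       [-0.01510287,  0.53824213, -0.84265492,  0.77802123],
       [-0.01467792, -0.84277957, -0.53805869,  0.59385646],
       [ 0.        ,  0.        ,  0.        ,  1.        ]])}
```

View pics/top0.png

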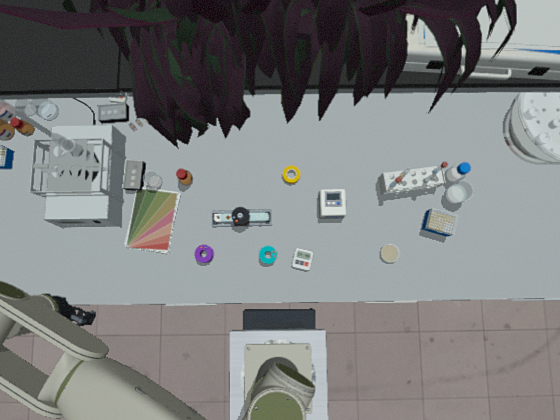

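View pics/side0.png

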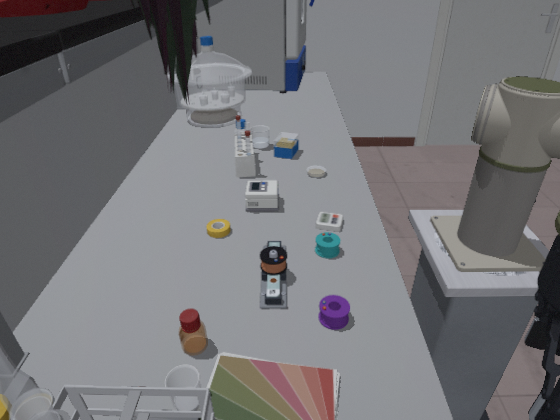

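The top view shows the stand at about (241,216), the reader at (332,204), the timer at (302,259), the tape at (291,174), the bottle at (184,178) and the petri dish at (390,253). The purple and teal rolls are look-alikes of the coil. I'll zoom in next.

```bash
python3 - <<'E'
from h import *
crop('top0',200,160,360,280,5,'c1'); crop('side0',220,160,350,310,4,'c2')
z=ld('top0')
for n,u,v,h in [('post',241,216,.068),('left',212,217,.02),('right',271,217,.02),('reader',332,204,.059),('teal',268,256,.03),('purple',204,254,.03),('tape',291,174,.019),('timer',302,259,.017)]:
    print(n,onz(z,u,v,h).round(3),pt(z,u,v).round(3))
E
```

```text
post [0.523 0.113 0.068] [0.523 0.113 0.067]
left [0.529 0.216 0.02 ] [0.531 0.219 0.005]
right [0.526 0.016 0.02 ] [0.527 0.016 0.012]
reader [ 0.561 -0.188  0.059] [ 0.561 -0.188  0.058]
teal [0.394 0.027 0.03 ] [0.395 0.028 0.001]
purple [0.403 0.24  0.03 ] [ 0.405  0.246 -0.003]
tape [ 0.675 -0.055  0.019] [ 0.68  -0.055  0.003]
timer [ 0.383 -0.087  0.017] [ 0.383 -0.087  0.014]
```

View pics/c1.png

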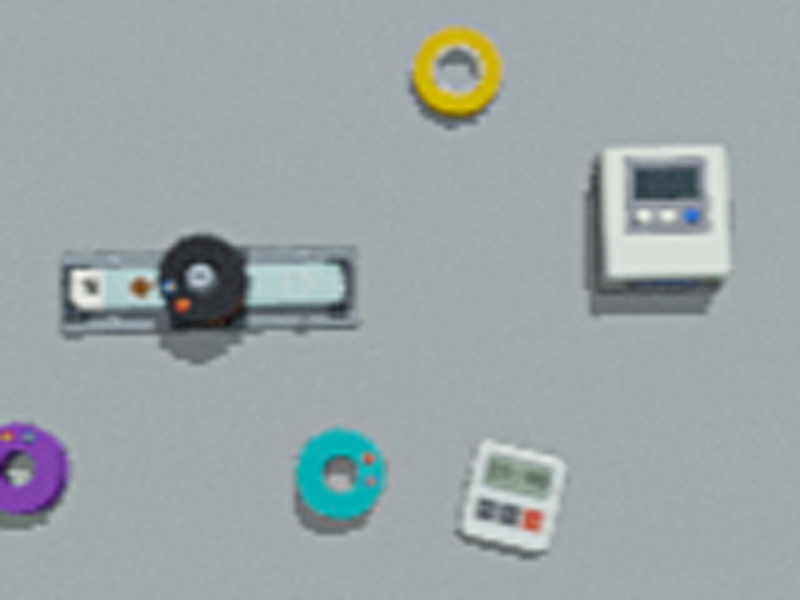

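View pics/c2.png

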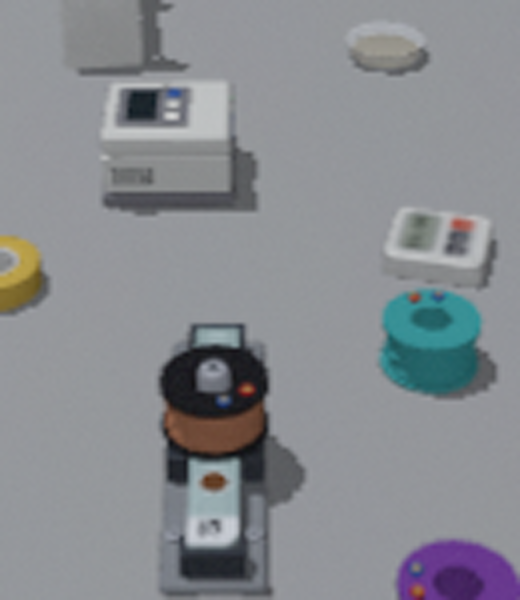

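```bash
cat >> h.py <<'E'
def Rt(yaw): # tool x down, tool y (jaw) at angle yaw in world xy
    x=np.array([0,0,-1.]); y=np.array([np.cos(yaw),np.sin(yaw),0]); return np.array([x,y,np.cross(x,y)]).T
def plan(P,yaw,n=5,pos=None):
    """straight move: rotation first shared equally; prints rows (tool axes)"""
    o=status.get_obs(); p=np.array(o['position']); r=R.from_quat(o['ee_rot']); T=R.from_matrix(Rt(yaw))
    rv=(r.inv()*T).as_rotvec(); dp=(np.array(P)-p)/n
    print('t',o['time_s'],'p',p.round(4),'w',round(o['gripper_width'],3),'rotdeg',np.degrees(rv).round(2),'yawnow',np.degrees(np.arctan2(*r.as_matrix()[[1,0],1])).round(2),'dist',np.linalg.norm(dp*n).round(3))
    for i in range(n):
        ri=r*R.from_rotvec(rv*i/n); print(dict(zip(['x','y','z','rx','ry','rz'],np.r_[ri.inv().apply(dp)/.5, rv/n/np.radians(60)].round(4))))
E
python3 - <<'E'
from h import *
o=status.get_obs(); print(R.from_quat(o['ee_rot']).as_matrix().round(3))
for y in (0,np.pi): plan([.515,.13,.28],y,12)
# stand axis from side camera
z=ld('top0')
for u,v,h in [(212+.0,209.8,.008),(271.7,209.3,.008),(271.7,224.8,.008),(212.2,226.6,.008)]: print(onz(z,u,v,h).round(4))
print(optics.camera_info('wrist'))
E
```

```text
[[-0.001  0.412  0.911]
 [-0.001  0.911 -0.412]
 [-1.    -0.002 -0.   ]]
t 0.1 p [0.247  0.5462 0.2304] w 1.001 rotdeg [6.566e+01 5.000e-02 9.000e-02] yawnow 65.66 dist 0.498
{'x': np.float64(-0.0082), 'y': np.float64(-0.0448), 'z': np.float64(0.0693), 'rx': np.float64(0.0912), 'ry': np.float64(0.0001), 'rz': np.float64(0.0001)}
{'x': np.float64(-0.0082), 'y': np.float64(-0.038), 'z': np.float64(0.0732), 'rx': np.float64(0.0912), 'ry': np.float64(0.0001), 'rz': np.float64(0.0001)}
{'x': np.float64(-0.0082), 'y': np.float64(-0.0308), 'z': np.float64(0.0765), 'rx': np.float64(0.0912), 'ry': np.float64(0.0001), 'rz': np.float64(0.0001)}
{'x': np.float64(-0.0082), 'y': np.float64(-0.0234), 'z': np.float64(0.0791), 'rx': np.float64(0.0912), 'ry': np.float64(0.0001), 'rz': np.float64(0.0001)}
{'x': np.float64(-0.0082), 'y': np.float64(-0.0158), 'z': np.float64(0.081), 'rx': np.float64(0.0912), 'ry': np.float64(0.0001), 'rz': np.float64(0.0001)}
{'x': np.float64(-0.0083), 'y': np.float64(-0.008), 'z': np.float64(0.0821), 'rx': np.float64(0.0912), 'ry': np.float64(0.0001), 'rz': np.float64(0
[... 2725 characters left out ...]
588), 'ry': np.float64(-0.0001), 'rz': np.float64(0.0001)}
{'x': np.float64(-0.0083), 'y': np.float64(-0.0555), 'z': np.float64(-0.061), 'rx': np.float64(-0.1588), 'ry': np.float64(-0.0001), 'rz': np.float64(0.0001)}
[0.5556 0.2186 0.008 ]
[0.5546 0.0133 0.008 ]
[0.5009 0.0138 0.008 ]
[0.4974 0.2171 0.008 ]
{'fx': 328.2916750992728, 'fy': 328.2916750992728, 'cx': 281.42772656573976, 'cy': 213.67961989441875, 'k1': -0.002414806543177226, 'extrinsics': array([[ 0.41297816,  0.8780239 ,  0.24191542,  0.18454135],
       [ 0.91073943, -0.39766006, -0.11144582,  0.57290158],
       [-0.00165199,  0.2663466 , -0.9638759 ,  0.37130938],
       [ 0.        ,  0.        ,  0.        ,  1.        ]])}
```

Call:
servo_tool --increments '[{"x": -0.008, "y": -0.045, "z": 0.069, "rx": 0.091, "gripper": 0}, {"x": -0.008, "y": -0.038, "z": 0.073, "rx": 0.091, "gripper": 0}, {"x": -0.008, "y": -0.031, "z": 0.0765, "rx": 0.091, "gripper": 0}, {"x": -0.008, "y": -0.023, "z": 0.079, "rx": 0.091, "gripper": 0}, {"x": -0.008, "y": -0.016, "z": 0.081, "rx": 0.091, "gripper": 0}]'

```text
invalid input
```

Call:
servo_tool --increments '[{"x": -0.008, "y": -0.008, "z": 0.082, "rx": 0.091, "gripper": 0}, {"x": -0.008, "y": 0, "z": 0.0825, "rx": 0.091, "gripper": 0}, {"x": -0.008, "y": 0.008, "z": 0.082, "rx": 0.091, "gripper": 0}, {"x": -0.008, "y": 0.016, "z": 0.081, "rx": 0.091, "gripper": 0}, {"x": -0.008, "y": 0.023, "z": 0.079, "rx": 0.091, "gripper": 0}]'

```text
invalid input
```

Call:
servo_tool --increments '[{"x": -0.008, "y": 0.031, "z": 0.077, "rx": 0.091, "gripper": 0}, {"x": -0.008, "y": 0.038, "z": 0.073, "rx": 0.091, "gripper": 0}, {"x": 0, "gripper": 0}, {"x": 0, "gripper": 0}, {"x": 0, "gripper": 0}]'

```text
invalid input
```

```bash
python3 - <<'E'
from h import *
plan([.515,.13,.28],0,1)
p,d,c=snap('wrist','w1'); print(c['extrinsics'].round(4))
E
```

```text
t 0.1 p [0.247  0.5462 0.2304] w 1.001 rotdeg [6.566e+01 5.000e-02 9.000e-02] yawnow 65.66 dist 0.498
{'x': np.float64(-0.0985), 'y': np.float64(-0.5378), 'z': np.float64(0.8314), 'rx': np.float64(1.0944), 'ry': np.float64(0.0008), 'rz': np.float64(0.0015)}
[[ 0.413   0.878   0.2419  0.1845]
 [ 0.9107 -0.3977 -0.1114  0.5729]
 [-0.0017  0.2663 -0.9639  0.3713]
 [ 0.      0.      0.      1.    ]]
```

View pics/w1.png

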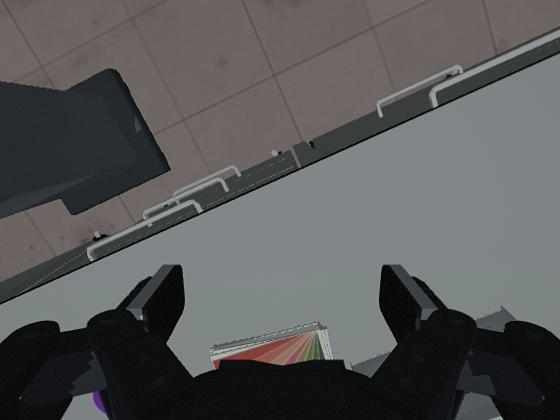

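The arm didn't move: the wrist view still shows the start pose, with floor and worktop edge. The moves were refused because every key has to be present in each row.

Call:
servo_tool --increments '[{"x": -0.008, "y": -0.045, "z": 0.069, "rx": 0.091, "ry": 0, "rz": 0, "gripper": 0}, {"x": -0.008, "y": -0.038, "z": 0.073, "rx": 0.091, "ry": 0, "rz": 0, "gripper": 0}, {"x": -0.008, "y": -0.031, "z": 0.0765, "rx": 0.091, "ry": 0, "rz": 0, "gripper": 0}, {"x": -0.008, "y": -0.023, "z": 0.079, "rx": 0.091, "ry": 0, "rz": 0, "gripper": 0}, {"x": -0.008, "y": -0.016, "z": 0.081, "rx": 0.091, "ry": 0, "rz": 0, "gripper": 0}]'

```text
time_s: 0.65
position: [0.3591, 0.3719, 0.2512]
ee_rot: [0.309, 0.636, -0.309, 0.636]
wrist_force: [0.4, -0.1, -0.1]
gripper_width: 0.997
```

Call:
servo_tool --increments '[{"x": -0.008, "y": -0.008, "z": 0.082, "rx": 0.091, "ry": 0, "rz": 0, "gripper": 0}, {"x": -0.008, "y": 0, "z": 0.0825, "rx": 0.091, "ry": 0, "rz": 0, "gripper": 0}, {"x": -0.008, "y": 0.008, "z": 0.082, "rx": 0.091, "ry": 0, "rz": 0, "gripper": 0}, {"x": -0.008, "y": 0.016, "z": 0.081, "rx": 0.091, "ry": 0, "rz": 0, "gripper": 0}, {"x": -0.008, "y": 0.023, "z": 0.079, "rx": 0.091, "ry": 0, "rz": 0, "gripper": 0}]'

```text
time_s: 1.15
position: [0.4711, 0.1988, 0.2713]
ee_rot: [0.45, 0.545, -0.451, 0.545]
wrist_force: [0.6, -0.3, -0.2]
gripper_width: 0.998
```

Call:
servo_tool --increments '[{"x": -0.008, "y": 0.031, "z": 0.077, "rx": 0.091, "ry": 0, "rz": 0, "gripper": 0}, {"x": -0.008, "y": 0.038, "z": 0.073, "rx": 0.091, "ry": 0, "rz": 0, "gripper": 0}, {"x": 0, "y": 0, "z": 0, "rx": 0, "ry": 0, "rz": 0, "gripper": 0}, {"x": 0, "y": 0, "z": 0, "rx": 0, "ry": 0, "rz": 0, "gripper": 0}, {"x": 0, "y": 0, "z": 0, "rx": 0, "ry": 0, "rz": 0, "gripper": 0}]'

```text
time_s: 1.65
position: [0.5152, 0.1318, 0.2789]
ee_rot: [0.499, 0.501, -0.499, 0.501]
wrist_force: [-0.6, -0.3, -0.3]
gripper_width: 1.003
```

```bash
python3 - <<'E'
from h import *
plan([.515,.13,.28],0,1)
p,d,c=snap('wrist','w1'); print(c['extrinsics'].round(4))
E
```

```text
t 1.65 p [0.5152 0.1318 0.2789] w 1.003 rotdeg [ 0.22 -0.02  0.05] yawnow 0.22 dist 0.002
{'x': np.float64(-0.0022), 'y': np.float64(-0.0003), 'z': np.float64(0.0036), 'rx': np.float64(0.0037), 'ry': np.float64(-0.0003), 'rz': np.float64(0.0008)}
[[ 1.000e+00  3.000e-03  2.000e-04  5.138e-01]
 [ 2.900e-03 -9.640e-01 -2.660e-01  1.978e-01]
 [-6.000e-04  2.660e-01 -9.640e-01  4.199e-01]
 [ 0.000e+00  0.000e+00  0.000e+00  1.000e+00]]
```

View pics/w1.png

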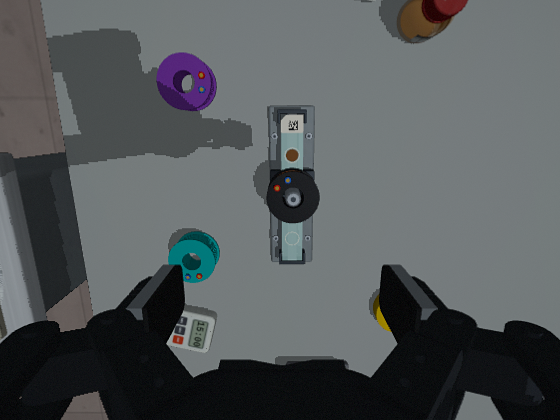

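```bash
python3 - <<'E'
from h import *
crop('w1',225,90,365,275,4,'c3')
E
```

```text
(no output)
```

View pics/c3.png

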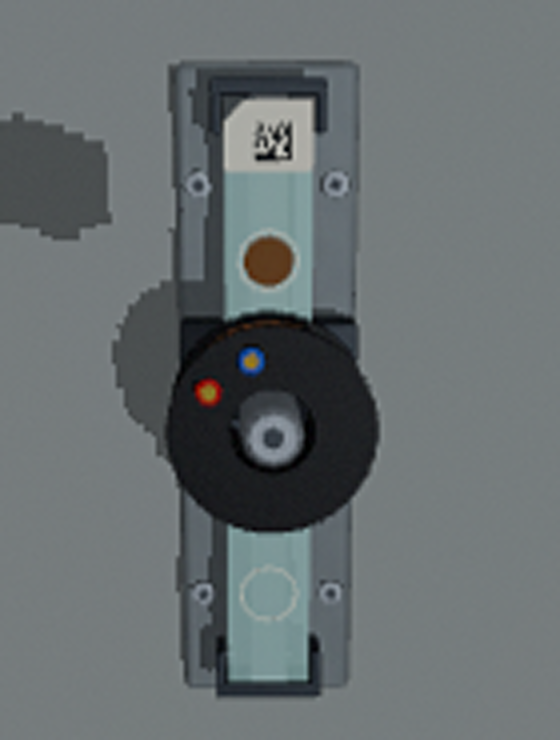

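```bash
python3 - <<'E'
from h import *
z=ld('w1')
f=lambda u,v,h: onz(z,225+u/4-.4,90+v/4-.4,h).round(4)
c=[f(171,63,.008),f(358,63,.008),f(351,688,.008),f(187,687,.008)]
print('base',c,np.mean(c,0)); 
print('ax', (c[0]+c[1])/2,(c[2]+c[3])/2, np.degrees(np.arctan2(*((c[0]+c[1])/2-(c[2]+c[3])/2)[:2])))
print('post',f(274,438,.068),'coil',f(272,424,.0606),'L',f(166,424,.0606),'R',f(378,424,.0606),f(272,315,.0606),f(272,532,.0606))
print('slide',f(223,125,.026),f(314,125,.026),f(225,310,.026),f(313,310,.026),'outer end',f(285,98,.026),'frost edge',f(270,171,.026))
# depth check of post
print(pt(z,225+272/4,90+480/4), pt(z,225+272/4,90+200/4))
# reader from top cam
t=ld('top0'); d=t['d']; m=[]
for v in range(180,230):
  for u in range(312,352):
    P=pt(t,u,v)
    if P[2]>.05: m.append(P)
m=np.array(m,dtype=np.float32); print(len(m),m[:,2].mean(),cv2.minAreaRect(m[:,:2]))
E
```

```text
base [array([0.4967, 0.2182, 0.008 ]), array([0.5525, 0.2183, 0.008 ]), array([0.556 , 0.0169, 0.008 ]), array([0.5004, 0.017 , 0.008 ])] [0.5264 0.1176 0.008 ]
ax [0.5246  0.21825 0.008  ] [0.5282  0.01695 0.008  ] -1.024554499072754
post [0.5266 0.1173 0.068 ] coil [0.5263 0.1197 0.0606] L [0.4966 0.1196 0.0606] R [0.5559 0.1198 0.0606] [0.5259 0.1501 0.0606] [0.5267 0.0881 0.0606]
slide [0.5123 0.2003 0.026 ] [0.5386 0.2004 0.026 ] [0.513 0.147 0.026] [0.5393 0.1471 0.026 ] outer end [0.5301 0.2078 0.026 ] frost edge [0.526  0.1874 0.026 ]
[0.52700602 0.10251058 0.05868559] [0.52720613 0.17867418 0.02465075]Traceback (most recent call last):
  File "<stdin>", line 17, in <module>
cv2.error: OpenCV(4.12.0) /io/opencv/modules/imgproc/src/convhull.cpp:143: error: (-215:Assertion failed) total >= 0 && (depth == CV_32F || depth == CV_32S) in function 'convexHull'
```

Pixel readings: the notched frosted end is at crop (268,135), pointing outward (+y). The brown deposit is at (269,262), the coil centre at about (272,424), and the blank is below. I'm descending on the coil.

Call:
servo_tool --increments '[{"x": 0.05, "y": 0.006, "z": 0.006, "rx": -0.007, "ry": 0, "rz": 0, "gripper": 0}, {"x": 0.06, "y": 0.006, "z": 0.007, "rx": -0.006, "ry": 0, "rz": 0, "gripper": 0}, {"x": 0.06, "y": 0.005, "z": 0.006, "rx": 0, "ry": 0, "rz": 0, "gripper": 0}, {"x": 0.06, "y": 0.005, "z": 0.006, "rx": 0, "ry": 0, "rz": 0, "gripper": 0}, {"x": 0.05, "y": 0, "z": 0, "rx": 0, "ry": 0, "rz": 0, "gripper": 0}]'

```text
time_s: 2.2
position: [0.5258, 0.1197, 0.1374]
ee_rot: [0.495, 0.505, -0.496, 0.504]
wrist_force: [-0.7, -0.0, -0.2]
gripper_width: 0.998
```

Call:
servo_tool --increments '[{"x": 0.05, "y": 0, "z": 0, "rx": 0, "ry": 0, "rz": 0, "gripper": 0}, {"x": 0.05, "y": 0, "z": 0, "rx": 0, "ry": 0, "rz": 0, "gripper": 0}, {"x": 0.05, "y": 0, "z": 0, "rx": 0, "ry": 0, "rz": 0, "gripper": 0}, {"x": 0.05, "y": 0, "z": 0, "rx": 0, "ry": 0, "rz": 0, "gripper": 0}, {"x": 0.038, "y": 0, "z": 0, "rx": 0, "ry": 0, "rz": 0, "gripper": 0}]'

```text
time_s: 2.7
position: [0.5254, 0.1201, 0.0186]
ee_rot: [0.495, 0.505, -0.496, 0.504]
wrist_force: [-0.4, 0.2, -0.2]
gripper_width: 0.996
```

```bash
python3 - <<'E'
from h import *
plan([.5263,.119,.020],np.radians(1),1)
snap('wrist','w2')
E
```

```text
t 2.7 p [0.5254 0.1201 0.0186] w 0.996 rotdeg [0.08 0.   0.09] yawnow 1.08 dist 0.002
{'x': np.float64(-0.0029), 'y': np.float64(0.0018), 'z': np.float64(0.0022), 'rx': np.float64(0.0013), 'ry': np.float64(0.0), 'rz': np.float64(0.0016)}
```

View pics/w2.png

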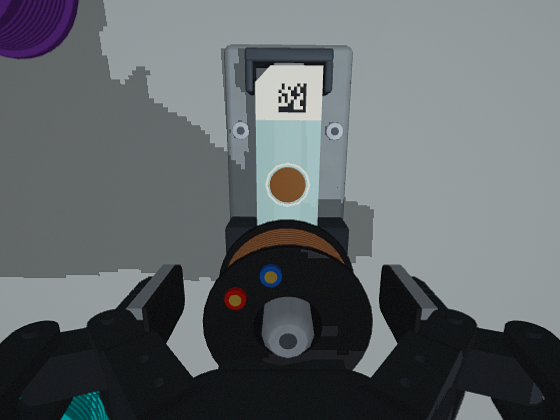

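The coil (centre about (288,315)) sits midway between the pads (about 180 and 400). Closing the gripper.

Call:
servo_tool --increments '[{"x": 0, "y": 0.001, "z": 0.002, "rx": 0, "ry": 0, "rz": 0, "gripper": 0.2}, {"x": 0, "y": 0, "z": 0, "rx": 0, "ry": 0, "rz": 0, "gripper": 0.3}, {"x": 0, "y": 0, "z": 0, "rx": 0, "ry": 0, "rz": 0, "gripper": 0.5}, {"x": 0, "y": 0, "z": 0, "rx": 0, "ry": 0, "rz": 0, "gripper": 1}, {"x": 0, "y": 0, "z": 0, "rx": 0, "ry": 0, "rz": 0, "gripper": 1}]' --grip_force 45

```text
time_s: 3.25
position: [0.5282, 0.118, 0.0215]
ee_rot: [0.497, 0.504, -0.495, 0.504]
wrist_force: [-0.9, 1.0, 3.2]
gripper_width: 0.718
```

Call:
servo_tool --increments '[{"x": 0, "y": 0, "z": 0, "rx": 0, "ry": 0, "rz": 0, "gripper": 1}, {"x": 0, "y": 0, "z": 0, "rx": 0, "ry": 0, "rz": 0, "gripper": 1}, {"x": 0, "y": 0, "z": 0, "rx": 0, "ry": 0, "rz": 0, "gripper": 1}, {"x": 0, "y": 0, "z": 0, "rx": 0, "ry": 0, "rz": 0, "gripper": 1}, {"x": -0.01, "y": 0, "z": 0, "rx": 0, "ry": 0, "rz": 0, "gripper": 1}]'

```text
time_s: 3.75
position: [0.527, 0.1176, 0.0251]
ee_rot: [0.496, 0.504, -0.496, 0.504]
wrist_force: [-0.1, 0.4, -1.5]
gripper_width: 0.711
```

Call:
servo_tool --increments '[{"x": -0.02, "y": 0, "z": 0, "rx": 0, "ry": 0, "rz": 0, "gripper": 1}, {"x": -0.02, "y": 0, "z": 0, "rx": 0, "ry": 0, "rz": 0, "gripper": 1}, {"x": -0.02, "y": 0, "z": 0, "rx": 0, "ry": 0, "rz": 0, "gripper": 1}, {"x": -0.02, "y": 0, "z": 0, "rx": 0, "ry": 0, "rz": 0, "gripper": 1}, {"x": -0.02, "y": 0, "z": 0, "rx": 0, "ry": 0, "rz": 0, "gripper": 1}]'

```text
time_s: 4.25
position: [0.5275, 0.1177, 0.0764]
ee_rot: [0.496, 0.504, -0.496, 0.504]
wrist_force: [0.7, -0.9, -2.2]
gripper_width: 0.713
```

```bash
python3 - <<'E'
from h import *
plan([.5263,.119,.020],np.radians(1),1); print(status.get_obs()['wrist_force'])
snap('wrist','w3')
E
```

```text
t 4.25 p [0.5275 0.1177 0.0764] w 0.713 rotdeg [-0.08 -0.   -0.03] yawnow 0.92 dist 0.056
{'x': np.float64(0.1129), 'y': np.float64(-0.0025), 'z': np.float64(-0.0026), 'rx': np.float64(-0.0014), 'ry': np.float64(-0.0001), 'rz': np.float64(-0.0005)}
[ 0.65169051 -0.89727461 -2.21384356]
```

View pics/w3.png

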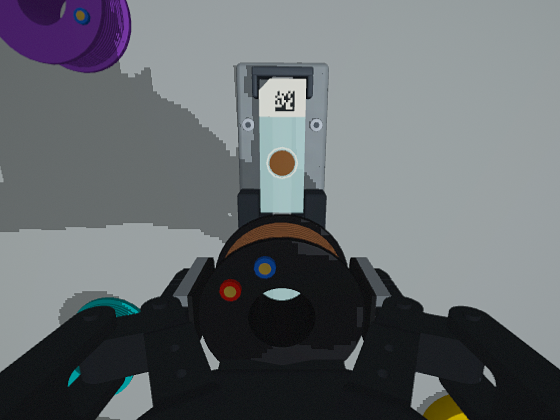

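The coil is off the post: its bore at (283,315) is clear and the slide is undisturbed. I'll raise it a bit more and carry it to +x.

Call:
servo_tool --increments '[{"x": -0.03, "y": 0, "z": 0, "rx": 0, "ry": 0, "rz": 0, "gripper": 1}, {"x": -0.01, "y": 0.03, "z": 0, "rx": 0, "ry": 0, "rz": 0, "gripper": 1}, {"x": 0, "y": 0.05, "z": 0, "rx": 0, "ry": 0, "rz": 0, "gripper": 1}, {"x": 0, "y": 0.05, "z": 0, "rx": 0, "ry": 0, "rz": 0, "gripper": 1}, {"x": 0, "y": 0.05, "z": 0, "rx": 0, "ry": 0, "rz": 0, "gripper": 1}]'

```text
time_s: 4.8
position: [0.6183, 0.1192, 0.096]
ee_rot: [0.496, 0.504, -0.496, 0.504]
wrist_force: [0.4, 0.0, -1.9]
gripper_width: 0.715
```

Call:
servo_tool --increments '[{"x": 0.01, "y": 0.03, "z": 0, "rx": 0, "ry": 0, "rz": 0, "gripper": 1}, {"x": 0.03, "y": 0.01, "z": 0, "rx": 0, "ry": 0, "rz": 0, "gripper": 1}, {"x": 0.04, "y": 0, "z": 0, "rx": 0, "ry": 0, "rz": 0, "gripper": 1}, {"x": 0.04, "y": 0, "z": 0, "rx": 0, "ry": 0, "rz": 0, "gripper": 1}, {"x": 0.03, "y": 0, "z": 0, "rx": 0, "ry": 0, "rz": 0, "gripper": 1}]'

```text
time_s: 5.3
position: [0.6354, 0.1194, 0.0178]
ee_rot: [0.495, 0.505, -0.497, 0.503]
wrist_force: [0.1, -0.7, -1.8]
gripper_width: 0.714
```

```bash
python3 - <<'E'
from h import *
plan([.635,.119,-.005],np.radians(1),1); print(status.get_obs()['wrist_force'])
snap('side','s1'); crop('side0',200,180,300,330,1,'x'); crop('s1',180,170,340,320,4,'c4')
E
```

```text
t 5.3 p [0.6354 0.1194 0.0178] w 0.714 rotdeg [-0.07  0.02  0.19] yawnow 0.93 dist 0.023
{'x': np.float64(0.0455), 'y': np.float64(-0.0007), 'z': np.float64(0.0008), 'rx': np.float64(-0.0012), 'ry': np.float64(0.0003), 'rz': np.float64(0.0032)}
[ 0.141751   -0.73443013 -1.82540345]
```

View pics/c4.png

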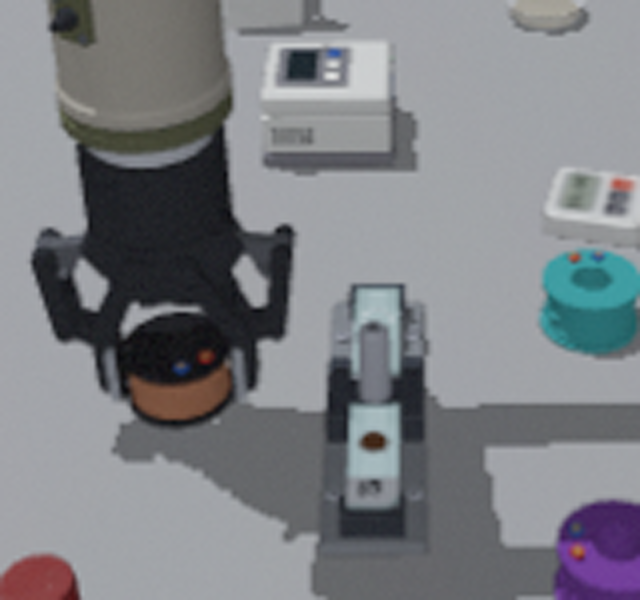

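The coil is held upright beside the stand, over clear worktop. Lowering slowly.

Call:
servo_tool --increments '[{"x": 0.015, "y": 0, "z": 0, "rx": 0, "ry": 0, "rz": 0, "gripper": 1}, {"x": 0.01, "y": 0, "z": 0, "rx": 0, "ry": 0, "rz": 0, "gripper": 1}, {"x": 0.006, "y": 0, "z": 0, "rx": 0, "ry": 0, "rz": 0, "gripper": 1}, {"x": 0.004, "y": 0, "z": 0, "rx": 0, "ry": 0, "rz": 0, "gripper": 1}, {"x": 0.003, "y": 0, "z": 0, "rx": 0, "ry": 0, "rz": 0, "gripper": 1}]'

```text
time_s: 5.85
position: [0.6378, 0.1196, 0.0018]
ee_rot: [0.496, 0.504, -0.496, 0.504]
wrist_force: [-0.1, 0.6, -1.7]
gripper_width: 0.717
```

Call:
servo_tool --increments '[{"x": 0.003, "y": 0, "z": 0, "rx": 0, "ry": 0, "rz": 0, "gripper": 1}, {"x": 0.002, "y": 0, "z": 0, "rx": 0, "ry": 0, "rz": 0, "gripper": 1}, {"x": 0, "y": 0, "z": 0, "rx": 0, "ry": 0, "rz": 0, "gripper": 1}, {"x": 0, "y": 0, "z": 0, "rx": 0, "ry": 0, "rz": 0, "gripper": 1}, {"x": 0, "y": 0, "z": 0, "rx": 0, "ry": 0, "rz": 0, "gripper": 1}]'

```text
time_s: 6.35
position: [0.6374, 0.1195, -0.0011]
ee_rot: [0.496, 0.504, -0.496, 0.504]
wrist_force: [0.7, -0.2, -1.4]
gripper_width: 0.719
```

```bash
python3 - <<'E'
from h import *
plan([.635,.119,-.005],np.radians(1),1); print(status.get_obs()['wrist_force'])
snap('side','s2'); crop('s2',180,170,340,320,4,'c5')
E
```

```text
t 6.35 p [ 0.6374  0.1195 -0.0011] w 0.719 rotdeg [-0.08 -0.   -0.01] yawnow 0.92 dist 0.005
{'x': np.float64(0.0078), 'y': np.float64(-0.0049), 'z': np.float64(0.001), 'rx': np.float64(-0.0013), 'ry': np.float64(-0.0), 'rz': np.float64(-0.0001)}
[ 0.67422819 -0.1602277  -1.43012136]
```

View pics/c5.png

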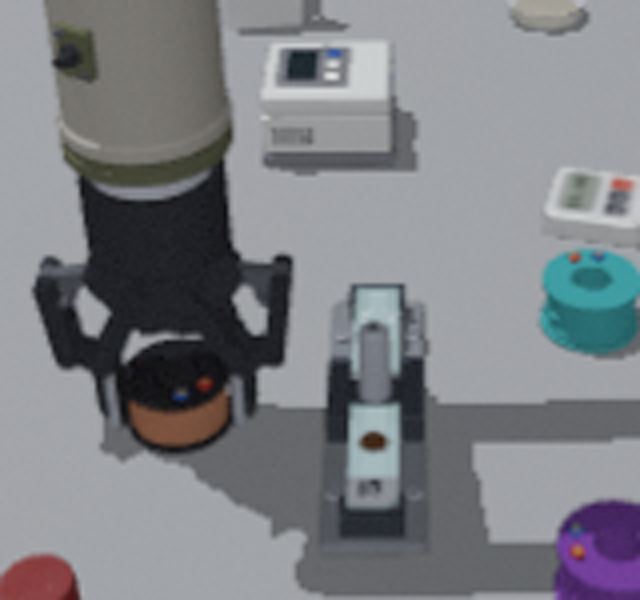

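Call:
servo_tool --increments '[{"x": 0.003, "y": 0, "z": 0, "rx": 0, "ry": 0, "rz": 0, "gripper": 1}, {"x": 0.002, "y": 0, "z": 0, "rx": 0, "ry": 0, "rz": 0, "gripper": 1}, {"x": 0.001, "y": 0, "z": 0, "rx": 0, "ry": 0, "rz": 0, "gripper": 1}, {"x": 0, "y": 0, "z": 0, "rx": 0, "ry": 0, "rz": 0, "gripper": 1}, {"x": 0, "y": 0, "z": 0, "rx": 0, "ry": 0, "rz": 0, "gripper": 1}]'

```text
time_s: 6.9
position: [0.6373, 0.1195, -0.0043]
ee_rot: [0.496, 0.504, -0.496, 0.504]
wrist_force: [0.2, -0.5, -1.8]
gripper_width: 0.712
```

Call:
servo_tool --increments '[{"x": 0.002, "y": 0, "z": 0, "rx": 0, "ry": 0, "rz": 0, "gripper": 1}, {"x": 0.001, "y": 0, "z": 0, "rx": 0, "ry": 0, "rz": 0, "gripper": 1}, {"x": 0, "y": 0, "z": 0, "rx": 0, "ry": 0, "rz": 0, "gripper": 1}, {"x": 0, "y": 0, "z": 0, "rx": 0, "ry": 0, "rz": 0, "gripper": 1}, {"x": 0, "y": 0, "z": 0, "rx": 0, "ry": 0, "rz": 0, "gripper": 1}]'

```text
time_s: 7.4
position: [0.6376, 0.1195, -0.0051]
ee_rot: [0.496, 0.504, -0.496, 0.504]
wrist_force: [-4.2, -0.6, 5.3]
gripper_width: 0.719
```

Contact with the worktop (wrist force +5 N). Releasing.

Call:
servo_tool --increments '[{"x": 0, "y": 0, "z": 0, "rx": 0, "ry": 0, "rz": 0, "gripper": 0.25}, {"x": 0, "y": 0, "z": 0, "rx": 0, "ry": 0, "rz": 0, "gripper": 0.15}, {"x": 0, "y": 0, "z": 0, "rx": 0, "ry": 0, "rz": 0, "gripper": 0.05}, {"x": 0, "y": 0, "z": 0, "rx": 0, "ry": 0, "rz": 0, "gripper": 0}, {"x": 0, "y": 0, "z": 0, "rx": 0, "ry": 0, "rz": 0, "gripper": 0}]'

```text
time_s: 7.9
position: [0.6373, 0.1195, -0.0058]
ee_rot: [0.496, 0.504, -0.496, 0.504]
wrist_force: [0.4, 0.2, -0.0]
gripper_width: 1.002
```

Call:
servo_tool --increments '[{"x": 0, "y": 0, "z": 0, "rx": 0, "ry": 0, "rz": 0, "gripper": 0}, {"x": -0.03, "y": 0, "z": 0, "rx": 0, "ry": 0, "rz": 0, "gripper": 0}, {"x": -0.05, "y": 0, "z": 0, "rx": 0, "ry": 0, "rz": 0, "gripper": 0}, {"x": -0.06, "y": 0, "z": 0, "rx": 0, "ry": 0, "rz": 0, "gripper": 0}, {"x": -0.06, "y": 0, "z": 0, "rx": 0, "ry": 0, "rz": 0, "gripper": 0}]'

```text
time_s: 8.4
position: [0.6373, 0.1195, 0.0964]
ee_rot: [0.496, 0.504, -0.496, 0.504]
wrist_force: [0.3, 0.1, -0.5]
gripper_width: 0.996
```

```bash
python3 - <<'E'
from h import *
plan([.526,.16,.14],np.radians(1),5)
snap('wrist','w4')
E
```

```text
t 8.4 p [0.6373 0.1195 0.0964] w 0.996 rotdeg [-0.08 -0.   -0.02] yawnow 0.92 dist 0.126
{'x': np.float64(-0.0175), 'y': np.float64(-0.0443), 'z': np.float64(-0.0169), 'rx': np.float64(-0.0003), 'ry': np.float64(-0.0), 'rz': np.float64(-0.0001)}
{'x': np.float64(-0.0175), 'y': np.float64(-0.0443), 'z': np.float64(-0.0169), 'rx': np.float64(-0.0003), 'ry': np.float64(-0.0), 'rz': np.float64(-0.0001)}
{'x': np.float64(-0.0174), 'y': np.float64(-0.0443), 'z': np.float64(-0.0169), 'rx': np.float64(-0.0003), 'ry': np.float64(-0.0), 'rz': np.float64(-0.0001)}
{'x': np.float64(-0.0174), 'y': np.float64(-0.0443), 'z': np.float64(-0.0169), 'rx': np.float64(-0.0003), 'ry': np.float64(-0.0), 'rz': np.float64(-0.0001)}
{'x': np.float64(-0.0174), 'y': np.float64(-0.0442), 'z': np.float64(-0.017), 'rx': np.float64(-0.0003), 'ry': np.float64(-0.0), 'rz': np.float64(-0.0001)}
```

View pics/w4.png

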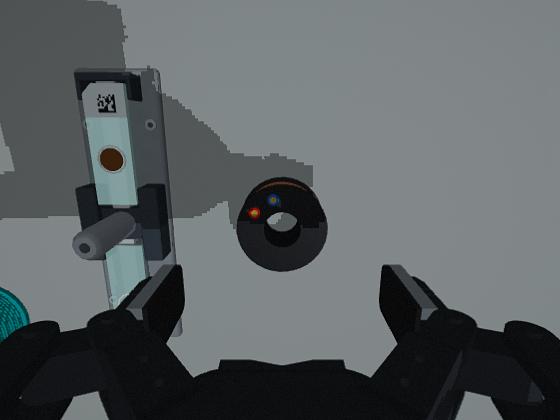

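The coil stands flat and alone at (282,225). Next I'll look at the reader from in front to confirm its mouth.

Call:
servo_tool --increments '[{"x": -0.08, "y": 0, "z": 0, "rx": 0, "ry": 0, "rz": 0, "gripper": 0}, {"x": -0.05, "y": -0.044, "z": 0.06, "rx": 0, "ry": 0, "rz": 0, "gripper": 0}, {"x": -0.04, "y": -0.044, "z": 0.06, "rx": 0, "ry": 0, "rz": 0, "gripper": 0}, {"x": -0.03, "y": -0.044, "z": 0.06, "rx": 0, "ry": 0, "rz": 0, "gripper": 0}, {"x": -0.03, "y": -0.044, "z": 0.06, "rx": 0, "ry": 0, "rz": 0, "gripper": 0}]'

```text
time_s: 8.95
position: [0.5507, -0.0028, 0.2114]
ee_rot: [0.496, 0.504, -0.495, 0.505]
wrist_force: [-0.4, 0.0, -0.1]
gripper_width: 0.996
```

Call:
servo_tool --increments '[{"x": -0.03, "y": -0.044, "z": 0.06, "rx": 0, "ry": 0, "rz": 0, "gripper": 0}, {"x": -0.03, "y": -0.044, "z": 0.06, "rx": 0, "ry": 0, "rz": 0, "gripper": 0}, {"x": -0.03, "y": -0.044, "z": 0.06, "rx": 0, "ry": 0, "rz": 0, "gripper": 0}, {"x": -0.03, "y": -0.044, "z": 0.06, "rx": 0, "ry": 0, "rz": 0, "gripper": 0}, {"x": -0.018, "y": -0.042, "z": 0.06, "rx": 0, "ry": 0, "rz": 0, "gripper": 0}]'

```text
time_s: 9.45
position: [0.444, -0.1548, 0.281]
ee_rot: [0.496, 0.503, -0.496, 0.505]
wrist_force: [0.2, -1.1, -0.2]
gripper_width: 1.003
```

```bash
python3 - <<'E'
from h import *
plan([.526,.156,.14],np.radians(1),5)
snap('wrist','w5')
E
```

```text
t 9.45 p [ 0.444  -0.1548  0.281 ] w 1.003 rotdeg [-0.07  0.09 -0.17] yawnow 0.93 dist 0.351
{'x': np.float64(0.0563), 'y': np.float64(0.0346), 'z': np.float64(-0.1239), 'rx': np.float64(-0.0002), 'ry': np.float64(0.0003), 'rz': np.float64(-0.0006)}
{'x': np.float64(0.0563), 'y': np.float64(0.0347), 'z': np.float64(-0.1238), 'rx': np.float64(-0.0002), 'ry': np.float64(0.0003), 'rz': np.float64(-0.0006)}
{'x': np.float64(0.0563), 'y': np.float64(0.0348), 'z': np.float64(-0.1238), 'rx': np.float64(-0.0002), 'ry': np.float64(0.0003), 'rz': np.float64(-0.0006)}
{'x': np.float64(0.0563), 'y': np.float64(0.0348), 'z': np.float64(-0.1238), 'rx': np.float64(-0.0002), 'ry': np.float64(0.0003), 'rz': np.float64(-0.0006)}
{'x': np.float64(0.0564), 'y': np.float64(0.0349), 'z': np.float64(-0.1238), 'rx': np.float64(-0.0002), 'ry': np.float64(0.0003), 'rz': np.float64(-0.0006)}
```

View pics/w5.png

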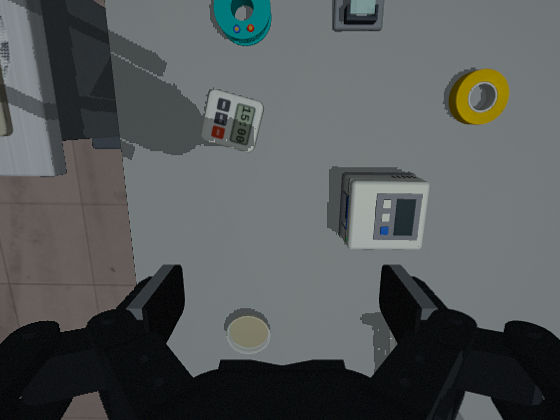

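```bash
python3 - <<'E'
from h import *
crop('w5',320,160,440,260,6,'c6')
E
```

```text
(no output)
```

View pics/c6.png

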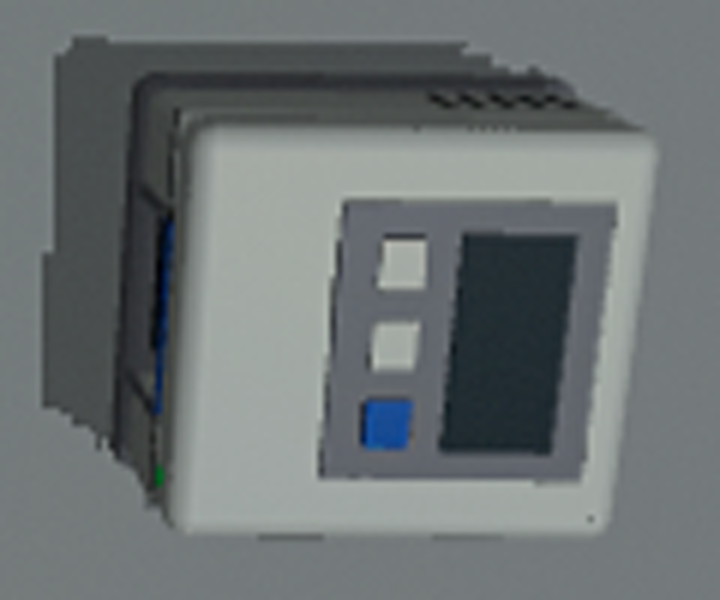

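```bash
python3 - <<'E'
from h import *
z=ld('w5')
g=lambda u,v,h: onz(z,320+u/6-.4,160+v/6-.4,h)
c=[g(187,121,.059),g(658,130,.059),g(606,536,.059),g(164,533,.059)]
c=np.array(c); print(c.round(4), c.mean(0).round(4))
e1=c[0]-c[3]; e2=c[1]-c[0]; e3=c[2]-c[3]
for e in (e1,e2,e3,c[1]-c[2]): print(np.linalg.norm(e).round(4),np.degrees(np.arctan2(e[1],e[0])).round(2))
# base corner front bottom
print('mouth edges',g(140,190,.0).round(4),g(122,375,0).round(4), 'base front corners',g(133,90,.0).round(4),g(112,450,0).round(4), g(165,215,.04).round(4),g(157,410,.04).round(4))
t=ld('top0'); m=[]
for v in range(180,230):
  for u in range(312,352):
    P=pt(t,u,v)
    if P[2]>.05: m.append(P[:2])
m=np.array(m,np.float32).reshape(-1,1,2); print(len(m),cv2.minAreaRect(m))
m=[]
for v in range(165,255):
  for u in range(325,435):
    P=pt(z,u,v)
    if P[2]>.052: m.append(P[:2])
m=np.array(m,np.float32).reshape(-1,1,2); print(len(m),cv2.minAreaRect(m))
E
```

```text
[[ 0.5208 -0.149   0.059 ]
 [ 0.6088 -0.1494  0.059 ]
 [ 0.6096 -0.2303  0.059 ]
 [ 0.5222 -0.2309  0.059 ]] [ 0.5654 -0.1899  0.059 ]
0.0819 90.95
0.088 -0.25
0.0874 0.38
0.081 90.52
mouth edges [ 0.5246 -0.1741  0.    ] [ 0.5233 -0.2164  0.    ] base front corners [ 0.5216 -0.1523  0.    ] [ 0.5222 -0.2342  0.    ] [ 0.522 -0.171  0.04 ] [ 0.5231 -0.2116  0.04  ]
683 ((0.45681530237197876, -0.14109201729297638), (0.10960283875465393, 0.35464778542518616), 65.26522064208984)
5210 ((0.5208477973937988, -0.17402857542037964), (0.10520009696483612, 0.2085169404745102), 69.71209716796875)
```

The mouth (blue-lit slot, crop left edge about (160,310)) faces -x, with its centre near (0.5185, -0.190). I'm going back to above the slide.

Call:
servo_tool --increments '[{"x": 0.01, "y": 0.017, "z": -0.05, "rx": 0, "ry": 0, "rz": 0, "gripper": 0}, {"x": 0.028, "y": 0.0185, "z": -0.07, "rx": 0, "ry": 0, "rz": 0, "gripper": 0}, {"x": 0.03, "y": 0.0185, "z": -0.07, "rx": 0, "ry": 0, "rz": 0, "gripper": 0}, {"x": 0.03, "y": 0.0185, "z": -0.07, "rx": 0, "ry": 0, "rz": 0, "gripper": 0}, {"x": 0.03, "y": 0.0185, "z": -0.07, "rx": 0, "ry": 0, "rz": 0, "gripper": 0}]'

```text
time_s: 10.0
position: [0.4879, 0.0134, 0.215]
ee_rot: [0.496, 0.503, -0.496, 0.504]
wrist_force: [1.0, -0.7, 0.2]
gripper_width: 0.999
```

Call:
servo_tool --increments '[{"x": 0.03, "y": 0.0185, "z": -0.07, "rx": 0, "ry": 0, "rz": 0, "gripper": 0}, {"x": 0.03, "y": 0.0185, "z": -0.07, "rx": 0, "ry": 0, "rz": 0, "gripper": 0}, {"x": 0.03, "y": 0.018, "z": -0.07, "rx": 0, "ry": 0, "rz": 0, "gripper": 0}, {"x": 0.03, "y": 0.018, "z": -0.06, "rx": 0, "ry": 0, "rz": 0, "gripper": 0}, {"x": 0.03, "y": 0.01, "z": -0.027, "rx": 0, "ry": 0, "rz": 0, "gripper": 0}]'

```text
time_s: 10.5
position: [0.5271, 0.164, 0.1398]
ee_rot: [0.496, 0.504, -0.495, 0.505]
wrist_force: [0.3, -0.4, 0.0]
gripper_width: 0.996
```

```bash
python3 - <<'E'
from h import *
plan([.5259,.160,.009],np.radians(1),5)
snap('wrist','w6')
E
```

```text
t 10.5 p [0.5271 0.164  0.1398] w 0.996 rotdeg [ 0.04 -0.06 -0.09] yawnow 1.03 dist 0.131
{'x': np.float64(0.0523), 'y': np.float64(-0.0006), 'z': np.float64(0.0016), 'rx': np.float64(0.0001), 'ry': np.float64(-0.0002), 'rz': np.float64(-0.0003)}
{'x': np.float64(0.0523), 'y': np.float64(-0.0006), 'z': np.float64(0.0016), 'rx': np.float64(0.0001), 'ry': np.float64(-0.0002), 'rz': np.float64(-0.0003)}
{'x': np.float64(0.0523), 'y': np.float64(-0.0006), 'z': np.float64(0.0016), 'rx': np.float64(0.0001), 'ry': np.float64(-0.0002), 'rz': np.float64(-0.0003)}
{'x': np.float64(0.0523), 'y': np.float64(-0.0006), 'z': np.float64(0.0016), 'rx': np.float64(0.0001), 'ry': np.float64(-0.0002), 'rz': np.float64(-0.0003)}
{'x': np.float64(0.0523), 'y': np.float64(-0.0005), 'z': np.float64(0.0016), 'rx': np.float64(0.0001), 'ry': np.float64(-0.0002), 'rz': np.float64(-0.0003)}
```

View pics/w6.png

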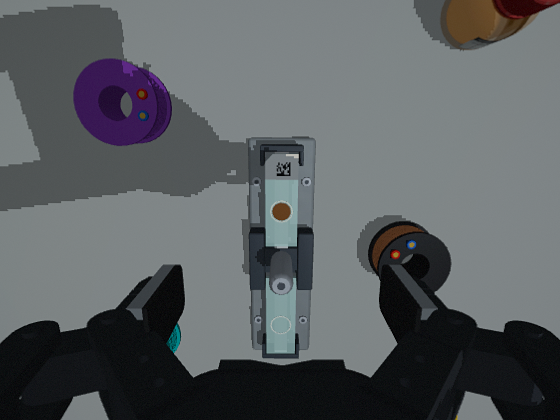

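The slide is still seated (code at (283,169), deposit at (281,211)). Both fingers straddle it, and the coil is clear to the right. Descending.

Call:
servo_tool --increments '[{"x": 0.05, "y": -0.001, "z": 0.004, "rx": 0, "ry": 0, "rz": 0, "gripper": 0}, {"x": 0.05, "y": -0.001, "z": 0.004, "rx": 0, "ry": 0, "rz": 0, "gripper": 0}, {"x": 0.05, "y": -0.001, "z": 0, "rx": 0, "ry": 0, "rz": 0, "gripper": 0}, {"x": 0.04, "y": 0, "z": 0, "rx": 0, "ry": 0, "rz": 0, "gripper": 0}, {"x": 0.03, "y": 0, "z": 0, "rx": 0, "ry": 0, "rz": 0, "gripper": 0}]'

```text
time_s: 11.05
position: [0.525, 0.1567, 0.0289]
ee_rot: [0.496, 0.504, -0.496, 0.504]
wrist_force: [-0.1, -0.2, -0.0]
gripper_width: 1.004
```

Call:
servo_tool --increments '[{"x": 0.02, "y": 0, "z": 0, "rx": 0, "ry": 0, "rz": 0, "gripper": 0}, {"x": 0.01, "y": 0, "z": 0, "rx": 0, "ry": 0, "rz": 0, "gripper": 0}, {"x": 0.01, "y": 0, "z": 0, "rx": 0, "ry": 0, "rz": 0, "gripper": 0.2}, {"x": 0, "y": 0, "z": 0, "rx": 0, "ry": 0, "rz": 0, "gripper": 0.3}, {"x": 0, "y": 0, "z": 0, "rx": 0, "ry": 0, "rz": 0, "gripper": 0.4}]'

```text
time_s: 11.55
position: [0.5257, 0.1573, 0.0099]
ee_rot: [0.496, 0.504, -0.496, 0.504]
wrist_force: [-0.6, 0.1, -0.3]
gripper_width: 0.6
```

```bash
python3 - <<'E'
from h import *
plan([.5259,.160,.009],np.radians(1),1)
snap('wrist','w7')
z=ld('w7'); print([onz(z,*proj(z,[.5257,.17,.026]),.026)], proj(z,[.5257,.198,.026]),proj(z,[.513,.17,.026]),proj(z,[.539,.17,.026]))
E
```

```text
t 11.55 p [0.5257 0.1573 0.0099] w 0.6 rotdeg [-0.07 -0.01 -0.05] yawnow 0.93 dist 0.003
{'x': np.float64(0.0019), 'y': np.float64(0.0004), 'z': np.float64(-0.0054), 'rx': np.float64(-0.0012), 'ry': np.float64(-0.0001), 'rz': np.float64(-0.0009)}
[array([0.5257, 0.17  , 0.026 ])] (np.float64(286.22767003060574), np.float64(190.95462574130562)) (np.float64(253.9441950816639), np.float64(257.6022566092874)) (np.float64(317.3354405349561), np.float64(258.4658265708997))
```

View pics/w7.png

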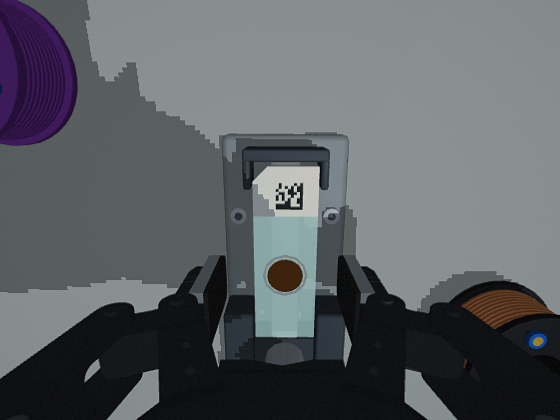

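The frosted centre is at (286,191), exactly as predicted, and the jaws straddle the glass. I'll shift 3 mm outward and close.

Call:
servo_tool --increments '[{"x": 0.002, "y": 0, "z": -0.006, "rx": 0, "ry": 0, "rz": 0, "gripper": 0.4}, {"x": 0, "y": 0, "z": 0, "rx": 0, "ry": 0, "rz": 0, "gripper": 0.5}, {"x": 0, "y": 0, "z": 0, "rx": 0, "ry": 0, "rz": 0, "gripper": 0.6}, {"x": 0, "y": 0, "z": 0, "rx": 0, "ry": 0, "rz": 0, "gripper": 0.7}, {"x": 0, "y": 0, "z": 0, "rx": 0, "ry": 0, "rz": 0, "gripper": 0.8}]' --grip_force 40

```text
time_s: 12.1
position: [0.5262, 0.1604, 0.0089]
ee_rot: [0.497, 0.504, -0.495, 0.504]
wrist_force: [3.4, 0.1, 0.5]
gripper_width: 0.289
```

Call:
servo_tool --increments '[{"x": 0, "y": 0, "z": 0, "rx": 0, "ry": 0, "rz": 0, "gripper": 1}, {"x": 0, "y": 0, "z": 0, "rx": 0, "ry": 0, "rz": 0, "gripper": 1}, {"x": 0, "y": 0, "z": 0, "rx": 0, "ry": 0, "rz": 0, "gripper": 1}, {"x": 0, "y": 0, "z": 0, "rx": 0, "ry": 0, "rz": 0, "gripper": 1}, {"x": 0, "y": 0, "z": 0, "rx": 0, "ry": 0, "rz": 0, "gripper": 1}]'

```text
time_s: 12.6
position: [0.5262, 0.1604, 0.0089]
ee_rot: [0.497, 0.504, -0.495, 0.504]
wrist_force: [5.7, 0.5, 1.3]
gripper_width: 0.293
```

Call:
servo_tool --increments '[{"x": -0.006, "y": 0, "z": 0, "rx": 0, "ry": 0, "rz": 0, "gripper": 1}, {"x": -0.01, "y": 0, "z": 0, "rx": 0, "ry": 0, "rz": 0, "gripper": 1}, {"x": -0.014, "y": 0, "z": 0, "rx": 0, "ry": 0, "rz": 0, "gripper": 1}, {"x": -0.014, "y": 0, "z": 0, "rx": 0, "ry": 0, "rz": 0, "gripper": 1}, {"x": -0.01, "y": 0, "z": 0, "rx": 0, "ry": 0, "rz": 0, "gripper": 1}]'

```text
time_s: 13.1
position: [0.525, 0.1602, 0.0359]
ee_rot: [0.496, 0.504, -0.496, 0.504]
wrist_force: [0.7, 0.1, 0.0]
gripper_width: 0.294
```

```bash
python3 - <<'E'
from h import *
plan([.5259,.160,.009],np.radians(1),1);print(status.get_obs()['wrist_force'])
snap('wrist','w8')
E
```

```text
t 13.1 p [0.525  0.1602 0.0359] w 0.294 rotdeg [-0.08  0.    0.02] yawnow 0.92 dist 0.027
{'x': np.float64(0.0538), 'y': np.float64(0.0019), 'z': np.float64(0.0005), 'rx': np.float64(-0.0013), 'ry': np.float64(0.0001), 'rz': np.float64(0.0003)}
[0.72239767 0.10251943 0.0492402 ]
```

View pics/w8.png

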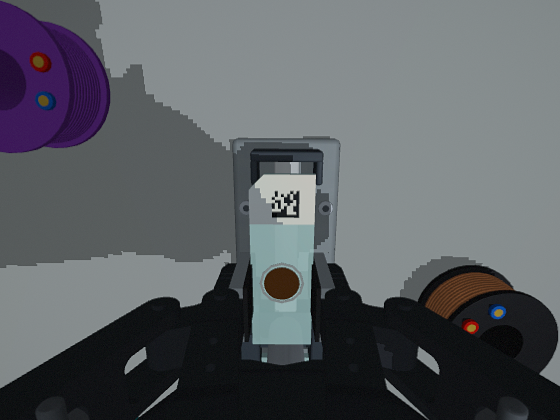

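The slide is lifted clear of its nest and held firmly (opening 25 mm), code at (285,203). Lifting higher.

Call:
servo_tool --increments '[{"x": -0.03, "y": 0, "z": 0, "rx": 0, "ry": 0, "rz": 0, "gripper": 1}, {"x": -0.04, "y": 0, "z": 0, "rx": 0, "ry": 0, "rz": 0, "gripper": 1}, {"x": -0.04, "y": 0, "z": 0, "rx": 0, "ry": 0, "rz": 0, "gripper": 1}, {"x": -0.04, "y": 0, "z": 0, "rx": 0, "ry": 0, "rz": 0, "gripper": 1}, {"x": -0.02, "y": 0, "z": 0, "rx": 0, "ry": 0, "rz": 0, "gripper": 1}]'

```text
time_s: 13.65
position: [0.5263, 0.1604, 0.1232]
ee_rot: [0.497, 0.503, -0.495, 0.505]
wrist_force: [-0.2, 0.6, 0.7]
gripper_width: 0.288
```

```bash
python3 - <<'E'
from h import *
plan([.44,-.1905,.12],np.radians(-89.5),15)
E
```

```text
t 13.65 p [0.5263 0.1604 0.1232] w 0.288 rotdeg [90.42 -0.17 -0.11] yawnow 0.92 dist 0.361
{'x': np.float64(0.0004), 'y': np.float64(-0.0123), 'z': np.float64(0.0466), 'rx': np.float64(0.1005), 'ry': np.float64(-0.0002), 'rz': np.float64(-0.0001)}
{'x': np.float64(0.0004), 'y': np.float64(-0.0073), 'z': np.float64(0.0476), 'rx': np.float64(0.1005), 'ry': np.float64(-0.0002), 'rz': np.float64(-0.0001)}
{'x': np.float64(0.0004), 'y': np.float64(-0.0023), 'z': np.float64(0.0481), 'rx': np.float64(0.1005), 'ry': np.float64(-0.0002), 'rz': np.float64(-0.0001)}
{'x': np.float64(0.0004), 'y': np.float64(0.0028), 'z': np.float64(0.0481), 'rx': np.float64(0.1005), 'ry': np.float64(-0.0002), 'rz': np.float64(-0.0001)}
{'x': np.float64(0.0004), 'y': np.float64(0.0079), 'z': np.float64(0.0475), 'rx': np.float64(0.1005), 'ry': np.float64(-0.0002), 'rz': np.float64(-0.0001)}
{'x': np.float64(0.0004), 'y': np.float64(0.0128), 'z': np.float64(0.0465), 'rx': np.float64(0.1005), 'ry': np.float64(-0.0002), 'rz': np.float64(-0.0001)}
{'x': np.float64(0.0004), 'y': np.float64(0.0176), 'z': np.float64(0.0
[... 633 characters left out ...]
': np.float64(0.1005), 'ry': np.float64(-0.0002), 'rz': np.float64(-0.0001)}
{'x': np.float64(0.0004), 'y': np.float64(0.0378), 'z': np.float64(0.0299), 'rx': np.float64(0.1005), 'ry': np.float64(-0.0002), 'rz': np.float64(-0.0001)}
{'x': np.float64(0.0004), 'y': np.float64(0.0407), 'z': np.float64(0.0258), 'rx': np.float64(0.1005), 'ry': np.float64(-0.0002), 'rz': np.float64(-0.0001)}
{'x': np.float64(0.0004), 'y': np.float64(0.0432), 'z': np.float64(0.0214), 'rx': np.float64(0.1005), 'ry': np.float64(-0.0002), 'rz': np.float64(-0.0001)}
{'x': np.float64(0.0004), 'y': np.float64(0.0452), 'z': np.float64(0.0168), 'rx': np.float64(0.1005), 'ry': np.float64(-0.0002), 'rz': np.float64(-0.0001)}
```

Call:
servo_tool --increments '[{"x": 0, "y": -0.012, "z": 0.0466, "rx": 0.1, "ry": 0, "rz": 0, "gripper": 1}, {"x": 0, "y": -0.007, "z": 0.0476, "rx": 0.1, "ry": 0, "rz": 0, "gripper": 1}, {"x": 0, "y": -0.002, "z": 0.048, "rx": 0.1, "ry": 0, "rz": 0, "gripper": 1}, {"x": 0, "y": 0.003, "z": 0.048, "rx": 0.1, "ry": 0, "rz": 0, "gripper": 1}, {"x": 0, "y": 0.008, "z": 0.0475, "rx": 0.1, "ry": 0, "rz": 0, "gripper": 1}]'

```text
time_s: 14.15
position: [0.4966, 0.0424, 0.1203]
ee_rot: [-0.61, -0.357, 0.61, -0.357]
wrist_force: [0.5, -0.6, 0.4]
gripper_width: 0.289
```

Call:
servo_tool --increments '[{"x": 0, "y": 0.013, "z": 0.0465, "rx": 0.1, "ry": 0, "rz": 0, "gripper": 1}, {"x": 0, "y": 0.0175, "z": 0.045, "rx": 0.1, "ry": 0, "rz": 0, "gripper": 1}, {"x": 0, "y": 0.022, "z": 0.043, "rx": 0.1, "ry": 0, "rz": 0, "gripper": 1}, {"x": 0, "y": 0.0265, "z": 0.04, "rx": 0.1, "ry": 0, "rz": 0, "gripper": 1}, {"x": 0, "y": 0.0305, "z": 0.037, "rx": 0.1, "ry": 0, "rz": 0, "gripper": 1}]'

```text
time_s: 14.65
position: [0.4681, -0.0746, 0.1204]
ee_rot: [-0.682, -0.187, 0.682, -0.187]
wrist_force: [0.7, -0.4, -0.3]
gripper_width: 0.29
```

Call:
servo_tool --increments '[{"x": 0, "y": 0.0345, "z": 0.0335, "rx": 0.1, "ry": 0, "rz": 0, "gripper": 1}, {"x": 0, "y": 0.038, "z": 0.03, "rx": 0.1, "ry": 0, "rz": 0, "gripper": 1}, {"x": 0, "y": 0.041, "z": 0.026, "rx": 0.1, "ry": 0, "rz": 0, "gripper": 1}, {"x": 0, "y": 0.043, "z": 0.021, "rx": 0.1, "ry": 0, "rz": 0, "gripper": 1}, {"x": 0, "y": 0.045, "z": 0.017, "rx": 0.1, "ry": 0, "rz": 0, "gripper": 1}]'

```text
time_s: 15.15
position: [0.4402, -0.1918, 0.1204]
ee_rot: [-0.707, -0.004, 0.707, -0.004]
wrist_force: [0.7, -0.6, -0.2]
gripper_width: 0.289
```

```bash
python3 - <<'E'
from h import *
plan([.44,-.1905,.011],np.radians(-89.5),5)
snap('wrist','w9')
E
```

```text
t 15.15 p [ 0.4402 -0.1918  0.1204] w 0.289 rotdeg [0.17 0.01 0.01] yawnow -89.33 dist 0.109
{'x': np.float64(0.0437), 'y': np.float64(-0.0005), 'z': np.float64(0.0001), 'rx': np.float64(0.0006), 'ry': np.float64(0.0), 'rz': np.float64(0.0)}
{'x': np.float64(0.0437), 'y': np.float64(-0.0005), 'z': np.float64(0.0001), 'rx': np.float64(0.0006), 'ry': np.float64(0.0), 'rz': np.float64(0.0)}
{'x': np.float64(0.0437), 'y': np.float64(-0.0005), 'z': np.float64(0.0001), 'rx': np.float64(0.0006), 'ry': np.float64(0.0), 'rz': np.float64(0.0)}
{'x': np.float64(0.0437), 'y': np.float64(-0.0005), 'z': np.float64(0.0001), 'rx': np.float64(0.0006), 'ry': np.float64(0.0), 'rz': np.float64(0.0)}
{'x': np.float64(0.0437), 'y': np.float64(-0.0005), 'z': np.float64(0.0001), 'rx': np.float64(0.0006), 'ry': np.float64(0.0), 'rz': np.float64(0.0)}
```

View pics/w9.png

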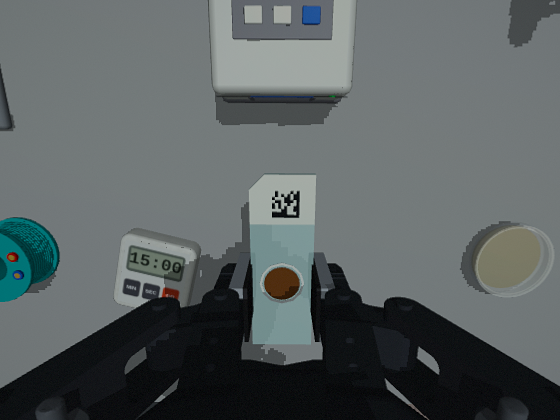

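The held slide's code is at (285,204), with the reader straight ahead and its front edge at (215-352, 93-100). I'll measure both in this one frame.

```bash
python3 - <<'E'
from h import *
crop('w9',200,0,370,125,4,'c7'); crop('w9',235,165,330,355,4,'c8')
z=ld('w9')
P=np.array([pt(z,u,v) for u in range(258,309,3) for v in range(196,262,3)])
c=P.mean(0); n=np.linalg.svd(P-c)[2][2]; n*=np.sign(n[2]); print('slide plane',c.round(4),'n',n.round(3),'resid',np.std((P-c)@n))
P=np.array([pt(z,u,v) for u in range(225,345,4) for v in range(45,85,3)]); print('reader top z',np.median(P[:,2]))
E
```

```text
slide plane [ 0.4658 -0.193   0.1358] n [-0.022  0.011  1.   ] resid 0.0005368489194798551
reader top z 0.056342401846174756
```

View pics/c7.png

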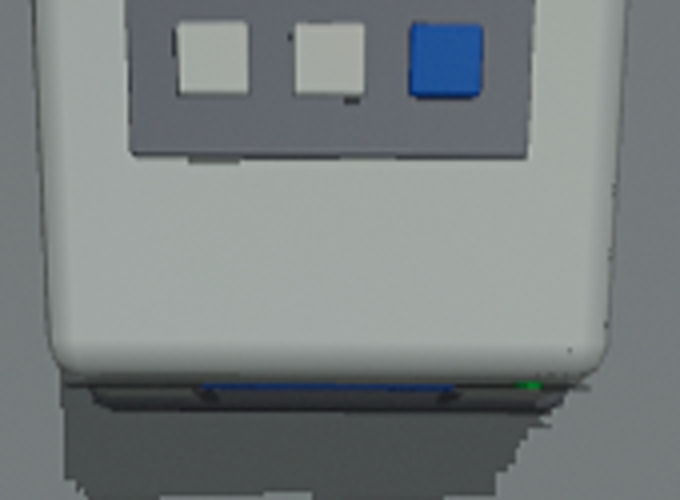

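View pics/c8.png

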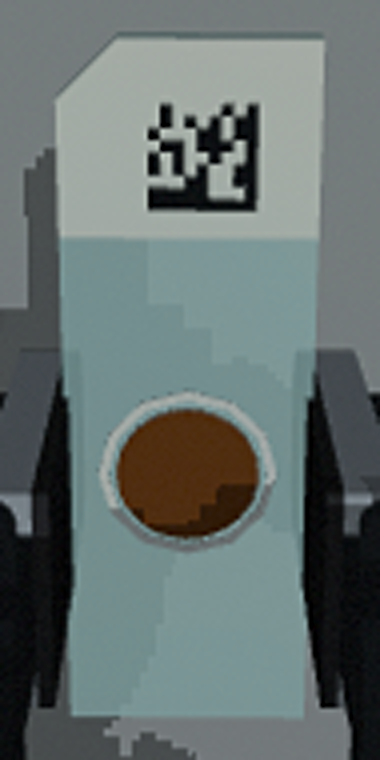

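```bash
python3 - <<'E'
from h import *
z=ld('w9')
h=.1375
s=lambda u,v: onz(z,235+u/4-.4,165+v/4-.4,h).round(4)
print('slide',s(59,180),s(321,180),s(71,700),s(304,700),'end',s(220,37),'frostline',s(190,238))
r=lambda u,v,h: onz(z,200+u/4-.4,v/4-.4,h).round(4)
print('mouth',r(200,388,.04),r(455,388,.04),'top sides',r(47,300,.056),r(610,300,.056),r(35,60,.056),r(622,60,.056),'front edge top',r(330,375,.056),'base front',r(330,410,.0),r(330,410,.012), r(100,400,.006),r(558,400,.006))
E
```

```text
slide [ 0.4737 -0.1802  0.1375] [ 0.474  -0.2057  0.1375] [ 0.4149 -0.1806  0.1375] [ 0.4151 -0.2061  0.1375] end [ 0.4879 -0.1956  0.1375] frostline [ 0.4679 -0.193   0.1375]
mouth [ 0.5224 -0.1719  0.04  ] [ 0.5228 -0.2125  0.04  ] top sides [ 0.5331 -0.1513  0.056 ] [ 0.534  -0.2331  0.056 ] [ 0.5641 -0.151   0.056 ] [ 0.565  -0.2327  0.056 ] front edge top [ 0.5233 -0.1925  0.056 ] base front [ 0.5216 -0.1926  0.    ] [ 0.5209 -0.1926  0.012 ] [ 0.5226 -0.1503  0.006 ] [ 0.5235 -0.2346  0.006 ]
```

Slide and mouth centrelines agree within 1 mm (-0.1930 against -0.1922), and the slide is level within about 1.4°. I'll lower it, then advance 60 mm.

Call:
servo_tool --increments '[{"x": 0.04, "y": -0.001, "z": 0, "rx": 0, "ry": 0, "rz": 0, "gripper": 1}, {"x": 0.05, "y": 0, "z": 0, "rx": 0, "ry": 0, "rz": 0, "gripper": 1}, {"x": 0.05, "y": 0, "z": 0, "rx": 0, "ry": 0, "rz": 0, "gripper": 1}, {"x": 0.045, "y": 0, "z": 0, "rx": 0, "ry": 0, "rz": 0, "gripper": 1}, {"x": 0.02, "y": 0, "z": 0, "rx": 0, "ry": 0, "rz": 0, "gripper": 1}]'

```text
time_s: 15.7
position: [0.4391, -0.1894, 0.0156]
ee_rot: [-0.706, -0.006, 0.708, -0.005]
wrist_force: [-0.3, 0.3, -0.3]
gripper_width: 0.286
```

Call:
servo_tool --increments '[{"x": 0.013, "y": 0, "z": 0, "rx": 0, "ry": 0, "rz": 0, "gripper": 1}, {"x": 0, "y": 0, "z": 0, "rx": 0, "ry": 0, "rz": 0, "gripper": 1}, {"x": 0, "y": 0, "z": -0.01, "rx": 0, "ry": 0, "rz": 0, "gripper": 1}, {"x": 0, "y": 0, "z": -0.015, "rx": 0, "ry": 0, "rz": 0, "gripper": 1}, {"x": 0, "y": 0, "z": -0.015, "rx": 0, "ry": 0, "rz": 0, "gripper": 1}]'

```text
time_s: 16.2
position: [0.4623, -0.1906, 0.0124]
ee_rot: [0.708, 0.005, -0.706, 0.006]
wrist_force: [-0.4, -0.1, -0.9]
gripper_width: 0.29
```

```bash
python3 - <<'E'
from h import *
plan([.5,-.191,.011],np.radians(-89.5),1)
snap('wrist','w10')
E
```

```text
t 16.2 p [ 0.4623 -0.1906  0.0124] w 0.29 rotdeg [ 0.42 -0.11 -0.06] yawnow -89.08 dist 0.038
{'x': np.float64(0.003), 'y': np.float64(0.002), 'z': np.float64(-0.0753), 'rx': np.float64(0.007), 'ry': np.float64(-0.0019), 'rz': np.float64(-0.001)}
```

View pics/w10.png

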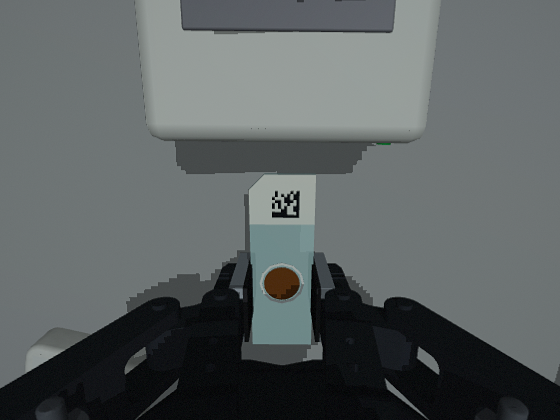

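The slide (end at row 175) points straight at the reader front (edge at row 140), centred. Advancing slowly.

Call:
servo_tool --increments '[{"x": 0.001, "y": 0.001, "z": -0.015, "rx": 0.005, "ry": 0, "rz": 0, "gripper": 1}, {"x": 0.001, "y": 0.001, "z": -0.015, "rx": 0, "ry": 0, "rz": 0, "gripper": 1}, {"x": 0, "y": 0, "z": -0.015, "rx": 0, "ry": 0, "rz": 0, "gripper": 1}, {"x": 0, "y": 0, "z": -0.015, "rx": 0, "ry": 0, "rz": 0, "gripper": 1}, {"x": 0, "y": 0, "z": -0.01, "rx": 0, "ry": 0, "rz": 0, "gripper": 1}]'

```text
time_s: 16.75
position: [0.4965, -0.1907, 0.0103]
ee_rot: [0.707, 0.004, -0.707, 0.004]
wrist_force: [-0.7, -0.6, -0.6]
gripper_width: 0.286
```

Call:
servo_tool --increments '[{"x": 0, "y": 0, "z": -0.006, "rx": 0, "ry": 0, "rz": 0, "gripper": 1}, {"x": 0, "y": 0, "z": 0, "rx": 0, "ry": 0, "rz": 0, "gripper": 1}, {"x": 0, "y": 0, "z": 0, "rx": 0, "ry": 0, "rz": 0, "gripper": 1}, {"x": 0, "y": 0, "z": 0, "rx": 0, "ry": 0, "rz": 0, "gripper": 1}, {"x": 0, "y": 0, "z": 0, "rx": 0, "ry": 0, "rz": 0, "gripper": 1}]'

```text
time_s: 17.25
position: [0.4985, -0.1907, 0.0103]
ee_rot: [-0.707, -0.004, 0.707, -0.004]
wrist_force: [-0.5, -0.3, 0.2]
gripper_width: 0.287
```

```bash
python3 - <<'E'
from h import *
plan([.5,-.191,.011],np.radians(-89.5),1); print(status.get_obs()['wrist_force'],status.get_obs()['ft_torque'])
snap('wrist','w11'); snap('side','s11');snap('top','t11'); crop('s11',170,130,370,280,4,'c11')
z=ld('w11'); h=.028
print([proj(z,[.521,y,.059]) for y in (-.15,-.234)])
P=np.array([pt(z,u,v) for u in range(258,309,3) for v in range(232,262,3)])
c=P.mean(0); n=np.linalg.svd(P-c)[2][2]; n*=np.sign(n[2]); print('slide plane',c.round(4),'n',n.round(3))
E
```

```text
t 17.25 p [ 0.4985 -0.1907  0.0103] w 0.287 rotdeg [0.11 0.01 0.01] yawnow -89.39 dist 0.002
{'x': np.float64(-0.0015), 'y': np.float64(0.0007), 'z': np.float64(-0.003), 'rx': np.float64(0.0018), 'ry': np.float64(0.0001), 'rz': np.float64(0.0001)}
[-0.45576293 -0.27789148  0.2310217 ] [ 0.0412815  -0.01183892 -0.01452212]
[(np.float64(145.10133354334593), np.float64(269.75702057133833)), (np.float64(419.28058410534493), np.float64(272.2077900428207))]
slide plane [ 0.5256 -0.1919  0.05  ] n [-0.857 -0.005  0.516]
```

View pics/w11.png

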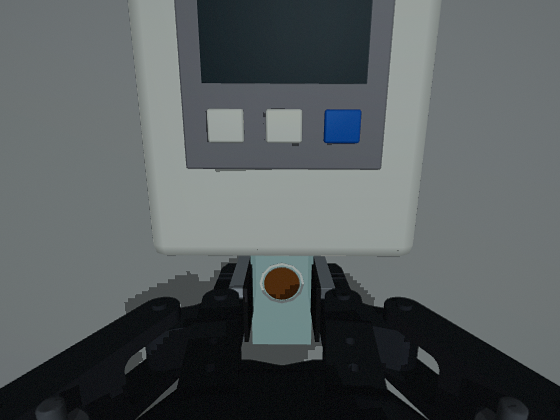

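View pics/c11.png

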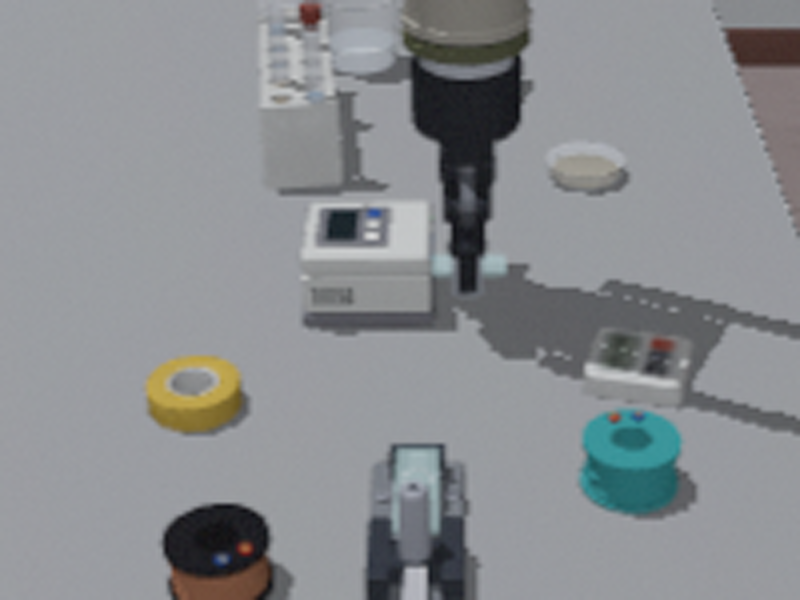

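```bash
python3 - <<'E'
from h import *
z=ld('w11')
for h in (.053,.056,.059): print(h,onz(z,285,255,h).round(4),onz(z,285,250,h).round(4))
print('visible slide at mouth',onz(z,282,256,.026).round(4),'deposit',onz(z,282,284,.027).round(4), 'sides',onz(z,251,260,.026).round(4),onz(z,313,260,.026).round(4), 'rsides', onz(z,152,235,.054).round(4),onz(z,416,235,.054).round(4))
d0,d1=ld('top0')['p'].astype(int),ld('t11')['p'].astype(int)
print(pt(z,285,240),pt(z,180,200))
s=ld('s11')
print('side: slide enters', onz(s,170+433/4,130+265/4,.024).round(4),'rear end',onz(s,170+507/4,130+265/4,.024).round(4),'finger',onz(s,170+485/4,130+265/4,.024).round(4), 'reader front edge top',onz(s,170+431/4,130+270/4,.035).round(4))
crop('s11',260,170,310,215,12,'c12'); crop('t11',200,160,360,280,5,'c13')
E
```

```text
0.053 [ 0.5238 -0.1928  0.053 ] [ 0.5255 -0.1928  0.053 ]
0.056 [ 0.525  -0.1928  0.056 ] [ 0.5267 -0.1928  0.056 ]
0.059 [ 0.5263 -0.1927  0.059 ] [ 0.5279 -0.1927  0.059 ]
visible slide at mouth [ 0.5121 -0.192   0.026 ] deposit [ 0.4999 -0.1922  0.027 ] sides [ 0.5102 -0.1793  0.026 ] [ 0.5104 -0.2048  0.026 ] rsides [ 0.5305 -0.1511  0.054 ] [ 0.5313 -0.2337  0.054 ]
[ 0.53028673 -0.19271868  0.05681856] [ 0.54230952 -0.1613306   0.05600513]
side: slide enters [ 0.5219 -0.1901  0.024 ] rear end [ 0.4685 -0.1896  0.024 ] finger [ 0.4844 -0.1897  0.024 ] reader front edge top [ 0.5227 -0.1645  0.035 ]
```

View pics/c12.png

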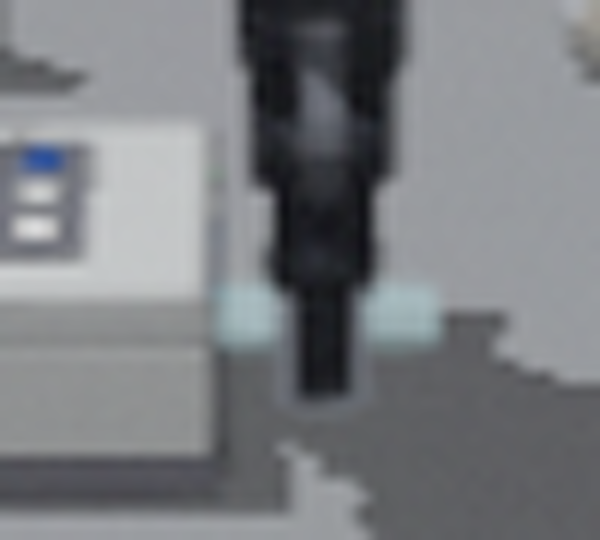

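View pics/c13.png

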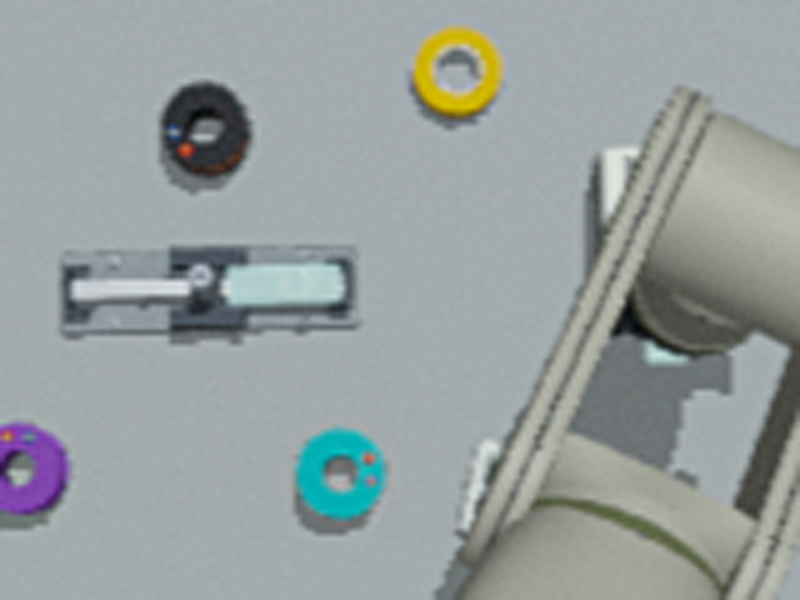

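The wrist frame puts the frosted centre about 13-15 mm inside and the side view about 12.6 mm. The finger is about 13 mm clear of the face, and its upper link about 6 mm. I'll advance 2.5 mm for margin.

Call:
servo_tool --increments '[{"x": 0, "y": 0, "z": -0.003, "rx": 0, "ry": 0, "rz": 0, "gripper": 1}, {"x": 0, "y": 0, "z": -0.002, "rx": 0, "ry": 0, "rz": 0, "gripper": 1}, {"x": 0, "y": 0, "z": 0, "rx": 0, "ry": 0, "rz": 0, "gripper": 1}, {"x": 0, "y": 0, "z": 0, "rx": 0, "ry": 0, "rz": 0, "gripper": 1}, {"x": 0, "y": 0, "z": 0, "rx": 0, "ry": 0, "rz": 0, "gripper": 1}]'

```text
time_s: 17.9
position: [0.5012, -0.1907, 0.0103]
ee_rot: [-0.707, -0.004, 0.707, -0.004]
wrist_force: [-0.2, -0.5, 0.5]
gripper_width: 0.286
```

Call:
servo_tool --increments '[{"x": 0, "y": 0, "z": 0, "rx": 0, "ry": 0, "rz": 0, "gripper": 1}, {"x": 0, "y": 0, "z": 0, "rx": 0, "ry": 0, "rz": 0, "gripper": 1}, {"x": 0, "y": 0, "z": 0, "rx": 0, "ry": 0, "rz": 0, "gripper": 1}, {"x": 0, "y": 0, "z": 0, "rx": 0, "ry": 0, "rz": 0, "gripper": 1}, {"x": 0, "y": 0, "z": 0, "rx": 0, "ry": 0, "rz": 0, "gripper": 1}]'

```text
time_s: 18.4
position: [0.5013, -0.1907, 0.0103]
ee_rot: [0.707, 0.004, -0.707, 0.004]
wrist_force: [0.2, 0.7, -0.1]
gripper_width: 0.292
```

```bash
python3 - <<'E'
from h import *
o=status.get_obs(); print(o['position'],o['wrist_force'],o['ft_torque'],o['gripper_width'])
snap('side','s14'); crop('s14',260,170,310,215,12,'c14')
a,b=ld('s14'),ld('side0')
for n,(u,v) in dict(tape=(218,228),petri=(316,172),bottle=(193,332)).items():
    q=[x['p'][v-14:v+15,u-14:u+15].astype(int) for x in (a,b)]; print(n,np.abs(q[0]-q[1]).mean())
E
```

```text
[ 0.50127324 -0.19067458  0.01032273] [ 0.2294729   0.74758112 -0.08949383] [-0.0443692  -0.01630571 -0.00296795] 0.29226735750200283
tape 4.48791121680539
petri 4.7705112960761
bottle 3.568370986920333
```

View pics/c14.png

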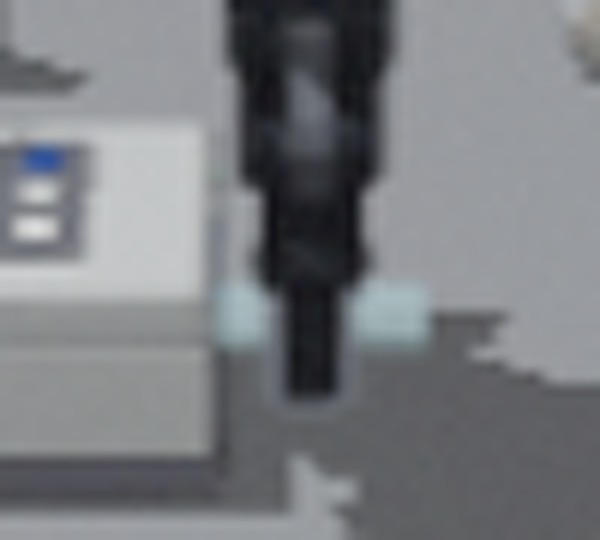

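The slide sits level, with its inner part in the mouth. There is a visible gap between finger and reader face, and no contact force. Handing in.

```bash
python3 -c "
from station import env
print(env.hand_in())"
```

```text
the job is handed in; nothing more can be done
None
```

I handed the job in at about 18.4 s on the robot clock, out of 51 s. The hand-in reports no verdict, so everything below is from my own checks.

- **Coil:** I lifted it straight up off the post, set it down at about (0.637, 0.12) until the wrist force showed contact, and released it. The wrist, side and top pictures afterwards show it standing flat and alone.
- **Sample slide:** I gripped it by its long sides, lifted it out of its nest, turned it and brought it into the reader's mouth, which faces −x.
    - **Sideways:** the slide and mouth centrelines agreed within about 1 mm.
    - **Height:** its mid-plane is at about z = 0.025 m, against 0.026 m for the mouth.
    - **Tilt:** it was level within about 1.4° before it went in.
    - **Contact:** the wrist force at the end was under 1 N, so nothing suggests the glass touches the reader.
- **Insertion depth:** the two cameras disagreed slightly. The frosted centre is about 15 mm inside the mouth by the side view and up to about 18 mm by the wrist view. Both are within 8–34 mm and leave the whole frosted end inside, by at least 5 mm.
- **Blank and bystanders:** the blank still lies in its nest. The tape roll, petri dish and bottle look unchanged compared with the first side picture. I checked the timer only by eye, because the arm partly hid it in the last top view.
- **Failed check:** one final depth-plane check of the slide's tilt was useless because its pixels fell on the reader housing. I relied on the earlier fit and the side view instead.

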